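Fit an idler pulley on its stub axle and lock it with an R-clip

TASK

Fit the idler pulley on the tensioner bracket: put it over the upright stub axle, fully down on its shoulder, then lock it with the R-shaped spring clip: push the clip's straight leg sideways through the axle's cross hole until the wavy leg snaps over the axle and the clip is fully home, and let go. Nobody knows which way the cross hole faces, so look or feel for it, and never force the clip: it snaps over at about 10 N, and if it takes much more than that it is out of line. Leave the other things on the bench where they are.

Things in the scene. Friction and masses are not known exactly. Their poses are not given: they have to be found in the camera images.
- bracket: Belt tensioner bracket, fixed at the right of the bench: grey base plate 126 x 84 x 10 mm, four hexagon bolts, a lug (30 mm high) with adjusting screw at its far end, an upright steel stub axle on a boss. Origin: on the axle's axis, underside of the plate; x along the plate to the lug, z up. Boxes up to 210 mm high stand between it and the left of the bench: carry things across above them.
- axle_top (a point): Middle of the axle's bevelled tip, 72 mm above the bench. The axle is 20 mm in diameter; the boss's shoulder, 30 mm across, on which the pulley sits, is 48 mm below this point (24 mm above the bench). Axes of the bracket.
- cross_hole (a point): Centre of the level cross hole right through the axle, 59 mm above the bench, 7 mm in diameter, slightly countersunk. Axes: the bracket's, NOT the hole's. The axle was pressed in as it came and does not turn by hand: the hole faces anywhere within 45 degrees either side of the bracket's x, not measured; look, or feel for it with the clip's tip. More than 6 degrees out of line, the clip begins to bind.
- pulley_center (a point): Centre of the loose idler pulley at the left of the bench: dark steel V-belt pulley, 64 mm in diameter, 26 mm high, bore 22.4 mm, 0.24 to 0.39 kg, lying flat; z along its bore, this point 13 mm above its underside. Seated on the shoulder, this point is 22 mm below cross_hole.
- clip_eye (a point): Centre of the eye of the loose R-shaped spring clip (bright 5 mm wire, 112 mm long, 65 g, lying flat), 5 mm above its underside. The eye is an oval double coil 36 mm long, 24 mm wide, 10 mm high with straight sides: grasp it across the width. The legs lie in the plane of its lower turn. Axes: x along the legs from eye to tips, y from the straight to the wavy leg, z up.
- clip_seat (a point): Point on the middle of the clip's straight leg (along x) that lies in cross_hole when home; 55 mm ahead (+x) of the eye's centre, 9.5 mm to -y, 2.5 mm lower. Axes as clip_eye. The wavy leg arches round the axle beside it; it meets the axle when this point is 28 mm short, needs most push (7 to 12 N) 20 to 12 mm short, snaps over, and stops firmly 0 to 2 mm past home. 16 N before that: out of line.
- clip_tip (a point): Round tip of the clip's straight leg, 39.5 mm ahead (+x) of clip_seat: it touches the plain axle when clip_seat is 49.5 mm short of the axle's axis. Slid round the axle under a light push of 4 N, it drops into the mouth of the hole; in the hole, side force and turning moment show which way it is out of line.
- clip_bulge (a point): Middle of the wire at the bulge of the springy wavy leg, 14 mm ahead of clip_seat and 7 mm to the +y side of the straight leg at rest; it springs some 6 mm outward to pass the axle.
- clip: The spring clip as a whole. Origin on its underside below the straight leg's line, 55 mm behind clip_seat; axes as clip_eye.
- pliers: Bystander: combination pliers with red grips, 211 mm long, 16 mm high, right of the bracket. Origin: centre of the underside.
- plug: Bystander: die-cast trailer plug, 88 mm long, 52 mm high, in the middle of the bench. Origin: centre of the underside.
- grease_pot: Bystander: round green pot with a grey lid, 96 mm across, 66 mm high, on the card sheet nearest the robot. Origin: centre of the underside.
- nut: Bystander: hexagon nut, 36 mm across, 16 mm high, on the card sheet beside the pot. Origin: centre of the underside.

How it is judged:
By the outcome, as a careful person would: the job done as asked, in the order asked, and still so for the second after the job is handed in, with the robot touching nothing.
It also fails if it takes over 72 s, if anything falls off the work surface, if the arm or the gripper's body presses on something with over 40 N, if the wrist force passes 120 N, or if a joint passes its speed limit or range.

ROBOT

A 6-joint arm with a two-finger parallel gripper is mounted at the origin on a cart in front of the work surface, level with it; the furniture and walls round the work are solid. World frame = base frame: x ahead of the robot, y to its left, z up, the work surface at z = 0. Lengths are in m, angles in degrees, forces in N, time in s.
With the tool pointing down it reaches from about 0.4 to 0.825 m from the base axis. Payload 7 kg.
Tool frame: the origin (TCP) lies on the centre line of the jaws, within the pads' length; the fingertips stand r.tip_reach ahead of it and the grasp point (between the pads) is the TCP (r.tip_reach is the distance from the TCP to the fingertips, in m); z points along the fingers, y is the line along which they close (so a half turn about z gives the same grasp; the last joint's range is limited). The gripper opens to 88 mm and grips with 3 to 60 N. Pads are 19 mm wide; open, the fingers measure 130 mm over their backs; the gripper's body (78 mm by 193 mm) begins 47 mm behind the grasp point.
Start: joints at [-53.738, 20.546, 0.682, 0, -70.136, -16.507], TCP at [0.228, -0.635, 0.222] pointing down, gripper open.
Joint ranges: [-176.03, 176.03], [-82.01, 121.73], [-58.28, 71.71], [-173.87, 95.51], [-174.79, -0.11], [-173.66, 173.66]. Speed limits (degrees/s): [136.94, 136.94, 172.46, 180, 180, 180].

INTERFACE

Orientations are given as [roll, pitch, yaw] about the fixed x, y, z axes, in that order (R = Rz(yaw) Ry(pitch) Rx(roll)).
In Python, from plant import sensors, cams, r gives the robot as it stands.
- The arm moves only by the tool drive_tool, never from a script. Its argument "rows" is a list of rows, each an object of numbers: "fingers": the gripper's target within -1 to 1 (fully open at 1, half-way at 0, shut at -1); "x", "y", "z": the shift along the tool's x, y, z in m; "spin": the turn about the tool's z in rad. A call has 1 to 10 rows; each row is the pose to reach, as a shift and turn from the pose commanded when the call began, along the tool's axes at that moment; what a row does not reach only later rows make up. A row lasts 1/8 s, in which the tool goes at most 62.5 mm and 10.7 degrees, less where a joint would pass 70% of its speed; a pose out of reach is approached as far as the arm can. A call with a gripper value outside its range is refused whole. The fingers move at their own pace and stop on an object; "newtons" is the grip in N (left out, the last holds). Time passes only in rows, so rows that repeat a pose let the fingers close. It gives the time, the measured TCP pose, the force, the opening and the grip force at its end, in the units of the state.
- sensors.get_state(): the state, without advancing time (a new reading comes with each control period).
- cams.capture(name): name is "scene" or "top" or "wrist"; returns a dict with "pixels" (384x512x3 uint8, red, green, blue), "intrinsics" (3x3 intrinsics, pixels), "eye" and "orientation" of the camera in the world; the wrist camera has in their place "T_tool_cam" (4x4, takes a point from camera to tool coordinates, whose origin is the TCP and whose axes are the flange's). Camera axes: x right, y up, looking along -z (the intrinsics and any distortion apply to the point x, -y, -z); pixel columns grow to the right and rows downward; lengths in m; the calibration is good to about 2 mm. A picture is of the moment at which its call begins: read the wrist's pose just before it. There is no depth.
- r.close_job(): hands the job in; it is judged then, once.
The state is a dict: "time_s": time; "joints": joint angles; "qd": joint speeds; "joint_torque": joint torques, N m; "tcp_pos": TCP position; "eef_rot": TCP orientation; "contact_force": force on the tool from outside, world axes, zero at the start; "moment": the same for the moment, N m; "gripper_width": finger opening in m; "gripper_force": force on a finger pad.
Only numpy, scipy, OpenCV 4.12 (cv2) and the standard library are available. Lean on these libraries where they do the work, as an engineer would, in place of code of your own. Each camera call takes 0.05 s, during which the arm holds its last target. There are 200 camera calls.

## Working session

There is one attempt and no reset: what is moved stays moved. The work goes in short steps, Python scripts to look and compute and a tool call to move; the robot and the scene stay as the last step left them, time stands still between calls to the robot, and variables do not carry over. Pictures are saved under pics/ and viewed, at most 10 in all, crops included, and the job is handed in when it is done.

Besides the shell and the picture viewer there is one more tool, called after "Request:" as a command line: name --argument value ..., lists and objects as JSON in quotes. drive_tool: Moves the arm, as the interface text tells. Its arguments: {"type":"object","properties":{"rows":{"type":"array"},"newtons":{"type":"number"}},"required":["rows"]}

```bash
ls; mkdir -p pics
python3 - <<'E'
from plant import sensors,cams,r
import cv2,numpy as np
s=sensors.get_state(); print({k:np.round(v,4) for k,v in s.items()}, r.tip_reach)
import pickle
for n in ("scene","top"):
    c=cams.capture(n); cv2.imwrite(f"pics/{n}0.png",c["pixels"][:,:,::-1]); pickle.dump(c,open(f"pics/{n}0.pkl","wb"))
    print(n,{k:(np.round(v,4).tolist() if not isinstance(v,str) else v) for k,v in c.items() if k!="pixels"})
a=cv2.imread("pics/top0.png"); cv2.imwrite("pics/top0b.png",cv2.resize(a,(800,600),interpolation=cv2.INTER_CUBIC))
a=cv2.imread("pics/scene0.png"); cv2.imwrite("pics/scene0b.png",cv2.resize(a,(800,600),interpolation=cv2.INTER_CUBIC))
E
```

```text
pics
{'time_s': np.float64(0.0), 'joints': array([-5.37374e+01,  2.05930e+01,  6.33800e-01, -1.83000e-02,
       -7.01352e+01, -1.65055e+01]), 'qd': array([ 0.0717,  0.065 ,  0.0522, -0.036 , -0.0013,  0.0319]), 'joint_torque': array([-6.00000e-04, -5.82709e+01,  2.93047e+01,  6.99710e+00,
        6.80000e-03, -2.00000e-04]), 'tcp_pos': array([ 0.228 , -0.6348,  0.2207]), 'eef_rot': array([ 1.799046e+02, -1.030000e-02, -1.602491e+02]), 'contact_force': array([-0.2108, -0.8817, -0.4276]), 'moment': array([0.0317, 0.0747, 0.0758]), 'gripper_force': np.float64(0.0), 'gripper_width': np.float64(0.0875)} 0.019
scene {'intrinsics': [[396.5645, 0.0, 253.2552], [0.0, 396.5645, 190.849], [0.0, 0.0, 1.0]], 'eye': [-0.2419, 0.4248, 1.0263], 'orientation': [43.0167, 0.2584, -127.1844]}
top {'intrinsics': [[447.0286, 0.0, 255.6656], [0.0, 447.0286, 191.2011], [0.0, 0.0, 1.0]], 'eye': [0.1644, -0.1031, 1.725], 'orientation': [11.7666, -0.2372, -92.6291]}
```

View pics/top0b.png

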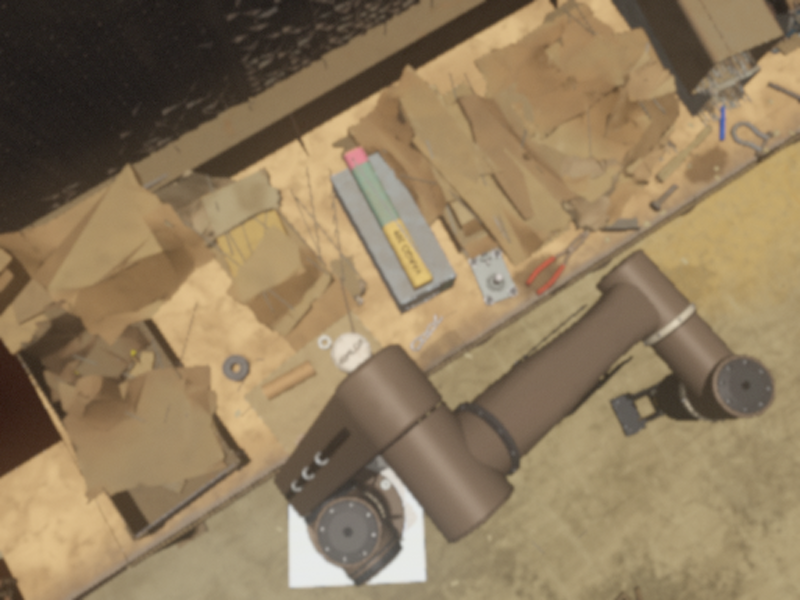

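View pics/scene0b.png

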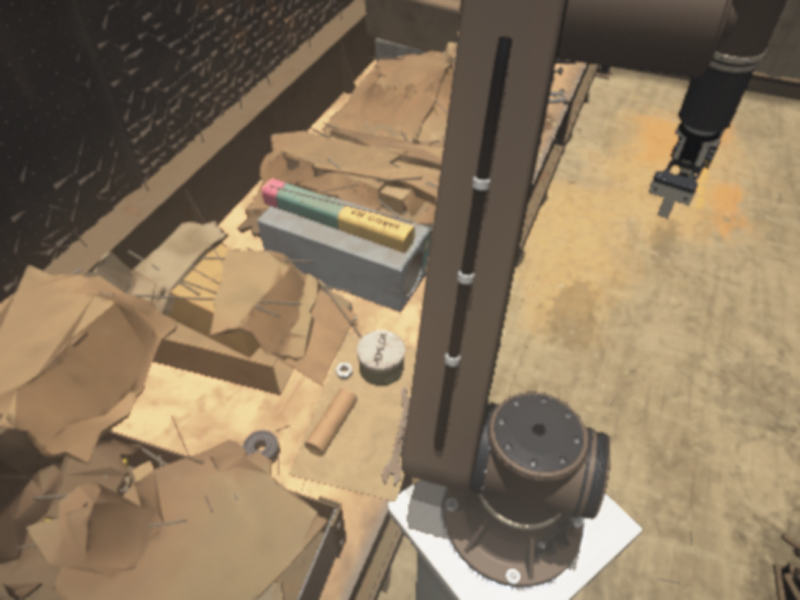

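Top view (800x600): pulley at about (236,368), clip at about (427,331), axle at about (496,280), base at (347,530). The boxes stand at (350-455,150-305). The scene view also shows the pulley, at (261,446). Next I need enlarged crops and positions.

```bash
cat > h.py <<'E'
import numpy as np,cv2,pickle
from scipy.spatial.transform import Rotation as R
def rot(rpy): return R.from_euler('xyz',rpy,degrees=True).as_matrix()
def on_plane(c,px,z,M=None,o=None):
    """pixel (512x384) -> world point at height z"""
    K=c["intrinsics"]; M=rot(c["orientation"]) if M is None else M; o=np.array(c["eye"]) if o is None else o
    d=M@(np.array([(px[0]-K[0,2])/K[0,0],-(px[1]-K[1,2])/K[1,1],-1.]))
    return o+d*(z-o[2])/d[2]
def wristcam(c,s):
    T=np.array(c["T_tool_cam"]); Rt=rot(s["eef_rot"]); return Rt@T[:3,:3], np.array(s["tcp_pos"])+Rt@T[:3,3]
def project(K,M,o,P):
    p=M.T@(np.array(P)-o); return K[0,2]+K[0,0]*p[0]/-p[2], K[1,2]+K[1,1]*p[1]/p[2]
def grab(name,path,crop=None,scale=1):
    from plant import cams,sensors
    s=sensors.get_state(); c=cams.capture(name); pickle.dump((s,c),open(f"pics/{path}.pkl","wb"))
    im=c["pixels"][:,:,::-1]
    if crop: im=im[crop[1]:crop[3],crop[0]:crop[2]]
    cv2.imwrite(f"pics/{path}.png",cv2.resize(im,None,fx=scale,fy=scale,interpolation=cv2.INTER_CUBIC)); return s,c
E
python3 - <<'E'
from h import *
c=pickle.load(open("pics/top0.pkl","rb"))
f=512/800
for n,p,z in (("pulley",(236,368),.026),("clip",(427,331),.005),("axle",(496,280),.072),("pot",(351,352),.066),("boxcorner",(400,308),0.1),("base",(347,530),0.3)):
    print(n,on_plane(c,(p[0]*f,p[1]*f),z).round(4))
im=cv2.imread("pics/top0.png")
a=cv2.resize(im[150:230,250:350],(600,480),interpolation=cv2.INTER_CUBIC)
b=cv2.resize(im[215:255,130:170],(200,200),interpolation=cv2.INTER_CUBIC)
o=np.zeros((480,800,3),np.uint8);o[:,:600]=a;o[:200,600:]=b;cv2.imwrite("pics/crop1.png",o)
E
```

```text
pulley [0.3636 0.2787 0.026 ]
clip [ 0.4369 -0.1914  0.005 ]
axle [ 0.544  -0.3624  0.072 ]
pot [ 0.3848 -0.0042  0.066 ]
boxcorner [ 0.4798 -0.1256  0.1   ]
base [0.0054 0.0007 0.3   ]
```

View pics/crop1.png

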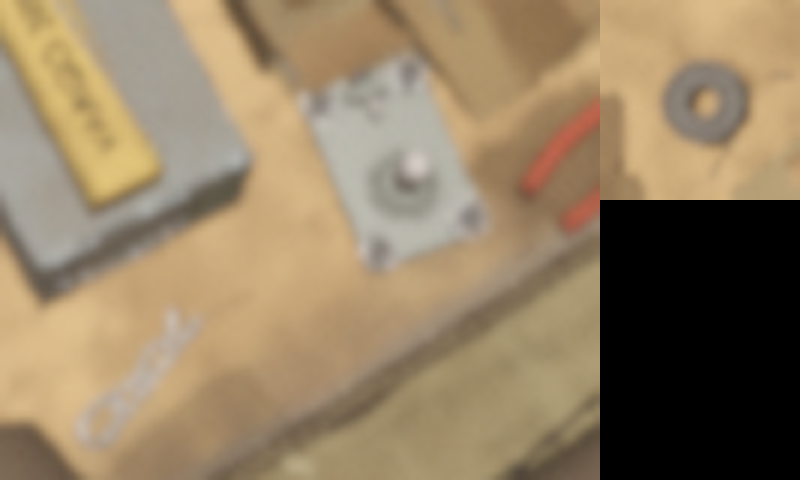

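The crop shows the axle tip at (413,165), i.e. full-image (318.8,177.5), with the lug at the upper end near (365,90). The clip's eye is at about (97,425) and its tips point to the upper right at about (190,320). The pulley is at (706,102).

```bash
cat >> h.py <<'E'
def plan(P,yaw=None,s=None):
    """tool-axis shift and spin (rad) from the present pose to world P, yaw"""
    from plant import sensors
    s=s or sensors.get_state(); M=rot(s["eef_rot"]); d=M.T@(np.array(P)-s["tcp_pos"])
    sp=0 if yaw is None else -np.deg2rad((yaw-s["eef_rot"][2]+180)%360-180)
    return d.round(4), round(sp,4)
E
python3 - <<'E'
from h import *
c=pickle.load(open("pics/top0.pkl","rb"))
w=lambda u,v,z:on_plane(c,(250+u/6,150+v/6),z).round(4)
print("axle",w(413,165,.072),"eye",w(97,425,.008),"tips",w(190,320,.003))
print("plate",[w(u,v,.01) for u,v in((305,92),(425,58),(488,232),(375,270))])
print("pul",on_plane(c,(130+106/5,215+102/5),.026), "pot",on_plane(c,(351*.64,352*.64),.066))
s,cc=grab("wrist","w0"); print(np.round(cc["T_tool_cam"],4).tolist(),cc["intrinsics"].round(1).tolist())
print(plan((0.5,-0.32,0.25)),plan((0.5,0,.25)),s["time_s"])
E
```

```text
axle [ 0.5504 -0.3682  0.072 ] eye [ 0.4025 -0.1618  0.008 ] tips [ 0.4693 -0.2261  0.003 ]
plate [array([ 0.6176, -0.3104,  0.01  ]), array([ 0.6373, -0.3916,  0.01  ]), array([ 0.5177, -0.4238,  0.01  ]), array([ 0.4957, -0.3481,  0.01  ])]
pul [0.3640724  0.27812147 0.026     ] pot [ 0.38476508 -0.00422156  0.066     ]
[[-0.0011, 0.9505, 0.3107, 0.083], [1.0, 0.0012, -0.0002, -0.0001], [-0.0006, 0.3107, -0.9505, -0.1642], [0.0, 0.0, 0.0, 1.0]] [[287.3, 0.0, 259.7], [0.0, 287.3, 197.9], [0.0, 0.0, 1.0]]
(array([-0.3624,  0.2045, -0.0289]), 0) (array([-0.4706,  0.5057, -0.0285]), 0) 0.1
```

Run:
```python
from h import *
print(plan((0.433,-0.402,0.10),-164))
```

```text
(array([-0.2717,  0.1498,  0.1211]), np.float64(0.0655))
```

Request:
drive_tool --rows '[{"x": -0.272, "y": 0.15, "z": 0.0, "spin": 0.065, "fingers": 1}, {"x": -0.272, "y": 0.15, "z": 0.0, "spin": 0.065, "fingers": 1}, {"x": -0.272, "y": 0.15, "z": 0.0, "spin": 0.065, "fingers": 1}, {"x": -0.272, "y": 0.15, "z": 0.0, "spin": 0.065, "fingers": 1}, {"x": -0.272, "y": 0.15, "z": 0.06, "spin": 0.065, "fingers": 1}, {"x": -0.272, "y": 0.15, "z": 0.12, "spin": 0.065, "fingers": 1}, {"x": -0.272, "y": 0.15, "z": 0.12, "spin": 0.065, "fingers": 1}, {"x": -0.272, "y": 0.15, "z": 0.12, "spin": 0.065, "fingers": 1}]'

```text
time_s: 1.15
tcp_pos: [0.4331, -0.4025, 0.1016]
eef_rot: [180.0, -0.1, -164.0]
contact_force: [-0.3, -0.6, 0.6]
gripper_width: 0.0879
gripper_force: 0.0
```

Run:
```python
from h import *
s,c=grab("wrist","w1"); print(s["tcp_pos"].round(4),s["eef_rot"].round(2),s["time_s"],s["contact_force"].round(1))
M,o=wristcam(c,s)
for P in ((.5504,-.3682,.072),(.5504,-.3682,.024)): print(np.round(project(c["intrinsics"],M,o,P),1))
im=c["pixels"][:,:,::-1]; u,v=map(int,project(c["intrinsics"],M,o,(.5504,-.3682,.055)))
x0,y0=max(0,min(u-45,412)),max(0,min(v-37,384-75)); print(x0,y0)
a=cv2.resize(im,(400,300)); b=cv2.resize(im[y0:y0+75,x0:x0+100],(400,300),interpolation=cv2.INTER_CUBIC)
cv2.imwrite("pics/w1c.png",np.hstack([a,b]))
```

```text
[ 0.4331 -0.4025  0.1016] [ 1.7996e+02 -1.0000e-01 -1.6395e+02] 1.15 [-0.3 -0.6  0.6]
[260.6 354.3]
[260.4 315.5]
215 302
```

View pics/w1c.png

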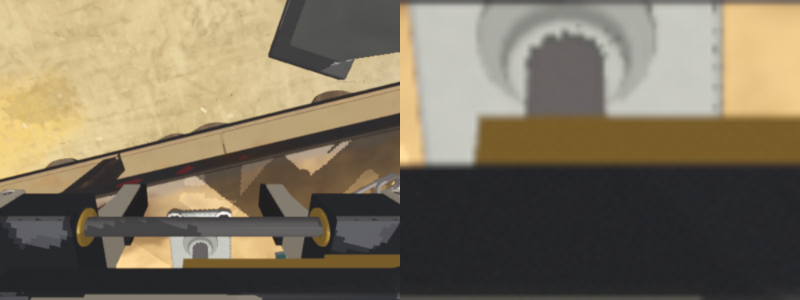

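The crop shows the axle (dark, at column 256) beyond the gripper, but the gripper body hides its tip below about row 340. I'll move closer and lower so the hole falls in the clear band near row 318.

Request:
drive_tool --rows '[{"x": -0.035, "y": -0.004, "z": 0.03, "fingers": 1}, {"x": -0.07, "y": -0.004, "z": 0.05, "fingers": 1}, {"x": -0.07, "y": -0.004, "z": 0.05, "fingers": 1}, {"x": -0.07, "y": -0.004, "z": 0.05, "fingers": 1}]'

```text
invalid input
```

Run:
```python
from h import *
s,c=grab("wrist","w2"); print(s["tcp_pos"].round(4),s["eef_rot"].round(2),s["time_s"],s["contact_force"].round(1))
M,o=wristcam(c,s)
for P in ((.5514,-.372,.072),(.5514,-.372,.059),(.5514,-.372,.024)): print(np.round(project(c["intrinsics"],M,o,P),1))
im=c["pixels"][:,:,::-1]
x0,y0=206,284
b=cv2.resize(im[y0:y0+75,x0:x0+100],(800,600),interpolation=cv2.INTER_CUBIC)
cv2.imwrite("pics/w2c.png",b)
```

```text
[ 0.4338 -0.4033  0.103 ] [-1.7993e+02  1.0000e-02 -1.6397e+02] 1.2 [0.7 0.3 0.7]
[257.2 352.3]
[257.3 340.5]
[257.6 313.8]
```

View pics/w2c.png

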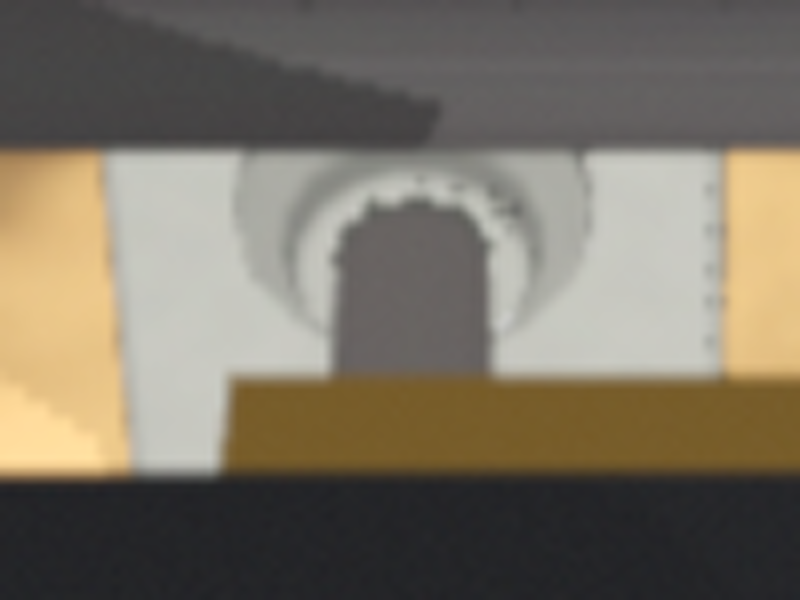

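The move was refused, probably because the rows left out "spin", so the view is unchanged: the axle is at column 258 and the clear band is rows 303-331. I'll retry with every key given.

Request:
drive_tool --rows '[{"x": -0.035, "y": -0.003, "z": 0.03, "spin": 0, "fingers": 1}, {"x": -0.07, "y": -0.003, "z": 0.05, "spin": 0, "fingers": 1}, {"x": -0.07, "y": -0.003, "z": 0.05, "spin": 0, "fingers": 1}, {"x": -0.07, "y": -0.003, "z": 0.05, "spin": 0, "fingers": 1}]'

```text
time_s: 1.75
tcp_pos: [0.5018, -0.3867, 0.0533]
eef_rot: [-179.9, 0.1, -164.0]
contact_force: [-0.2, -0.4, 0.9]
gripper_width: 0.0874
gripper_force: 0.0
```

Run:
```python
from h import *
s,c=grab("wrist","w3"); print(s["tcp_pos"].round(4),s["eef_rot"].round(2),s["time_s"],s["contact_force"].round(1))
M,o=wristcam(c,s)
for P in ((.5514,-.372,.072),(.5514,-.372,.059),(.5514,-.372,.024)): print(np.round(project(c["intrinsics"],M,o,P),1))
im=c["pixels"][:,:,::-1]
x0,y0=216,276
b=cv2.resize(im[y0:y0+66,x0:x0+88],(800,600),interpolation=cv2.INTER_CUBIC)
cv2.imwrite("pics/w3c.png",b)
```

```text
[ 0.5018 -0.3867  0.0533] [-1.7992e+02  9.0000e-02 -1.6399e+02] 1.75 [-0.2 -0.4  0.9]
[260.5 329.9]
[260.5 315.4]
[260.4 284.2]
```

View pics/w3c.png

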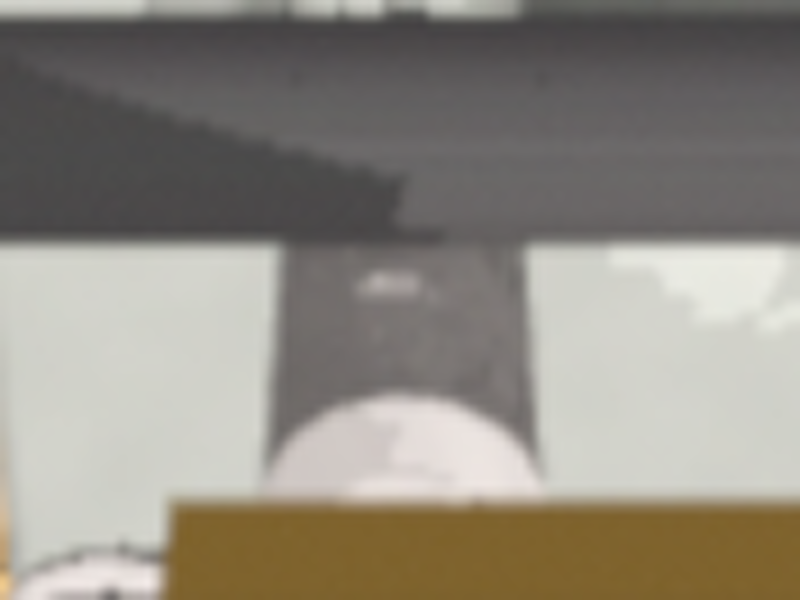

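The axle spans u=277 to 528 (centre column 260.3, matching my estimate), and its tip rim front is at v≈395. There is a bright lit mark at (388,285), probably the lower edge of the cross hole. I'll check it numerically.

Run:
```python
from h import *
s,c=pickle.load(open("pics/w3.pkl","rb")); M,o=wristcam(c,s); K=c["intrinsics"]
ax=np.array([.5514,-.372,0])
for th in (16,8,24,0,32):
  d=lambda t:np.array([np.cos(np.deg2rad(t)),np.sin(np.deg2rad(t)),0])
  out=[]
  for z in (.062,.059,.0555,.054):
    p=ax-.010*d(th)+[0,0,z]; out.append(np.round(project(K,M,o,p),1).tolist())
  print(th,out)
g=cv2.cvtColor(c["pixels"],cv2.COLOR_RGB2GRAY)
print(g[300:330,244:278:1])
```

```text
16 [[260.5, 306.0], [260.5, 302.9], [260.5, 299.5], [260.5, 298.1]]
8 [[262.6, 306.1], [262.6, 303.1], [262.5, 299.6], [262.5, 298.2]]
24 [[258.3, 306.1], [258.4, 303.1], [258.4, 299.6], [258.4, 298.2]]
0 [[264.7, 306.5], [264.7, 303.4], [264.6, 300.0], [264.5, 298.5]]
32 [[256.2, 306.5], [256.3, 303.4], [256.4, 300.0], [256.4, 298.5]]
[[ 73  74  72 ... 100 100  99]
 [ 75  76  76 ...  99 100 100]
 [116 116 107 ... 128 128 129]
 ...
 [193 166 185 ... 181 202 210]
 [194 182 194 ... 193 202 209]
 [193 191 196 ... 210 207 208]]
```

Request:
drive_tool --rows '[{"x": 0.012, "y": 0, "z": 0, "spin": 0, "fingers": 1}, {"x": 0.012, "y": 0, "z": 0, "spin": 0, "fingers": 1}]'

```text
time_s: 2.05
tcp_pos: [0.4886, -0.3896, 0.0525]
eef_rot: [-180.0, 0.0, -164.1]
contact_force: [0.1, 0.3, 0.8]
gripper_width: 0.0874
gripper_force: 0.0
```

Run:
```python
from h import *
np.set_printoptions(linewidth=250,threshold=100000)
s,c=pickle.load(open("pics/w3.pkl","rb"))
g=cv2.cvtColor(c["pixels"],cv2.COLOR_RGB2GRAY); print(g[302:324,244:278])
s,c=grab("wrist","w4"); print(s["tcp_pos"].round(4))
g=cv2.cvtColor(c["pixels"],cv2.COLOR_RGB2GRAY); print(g[302:332,244:278])
```

```text
[[116 116 107  88  80  79  79  79  79  79  80  81  79  80  80  82  82  83  83  83  89  97  99  99 100  97  98  99 100 104 122 128 128 129]
 [184 182 156 116  98  96  97  97  97  99 104  99  98  98  97  99 101 103 103 104 107 109 110 111 111 106 104 109 112 133 175 186 187 186]
 [206 203 168 124 105 104 106 107 107 108 112 109 107 107 109 109 110 113 115 115 116 116 117 118 118 111 107 114 118 144 194 206 207 206]
 [208 203 165 120 106 107 111 110 108 109 111 112 114 120 123 123 124 122 118 116 116 118 119 119 121 117 110 115 114 137 195 208 209 208]
 [208 203 164 120 108 108 111 112 110 109 114 120 137 162 157 150 150 146 127 117 116 120 121 120 122 121 116 117 111 131 194 207 208 208]
 [207 203 164 120 109 109 109 110 110 111 116 136 152 168 164 160 159 155 133 126 121 122 123 122 122 122 119 118 110 130 193 207 208 208]
 [207 203 158 115 109 110 110 110 110 111 114 129 137 140 139 140 140 138 128 133 126 123 121 120 119 121 122 119 115 131 191 207 208 208]
 [206 202 155 113 110 111 111 111 111 111 111 116 119 120 121 121 122 121 122 126 124 122 121 120 120 121 122 121 120 130 183 2
[... 5455 characters left out ...]
208]
 [201 154 112 109 110 111 110 111 111 111 115 117 117 117 118 118 119 119 116 112 109 110 109 107 108 109 108 106 123 191 207 208 209 209]
 [201 154 113 109 111 111 111 111 111 111 114 117 117 117 118 119 119 119 116 111 110 110 109 108 108 109 108 107 123 191 207 208 208 208]
 [200 153 113 108 109 110 110 110 110 112 113 117 117 117 117 119 119 118 115 111 108 109 108 108 108 108 108 107 123 190 205 206 206 206]
 [178 139 110 107 106 107 107 108 107 109 109 110 112 113 114 113 114 112 110 107 107 106 107 108 107 105 106 107 116 168 182 183 183 182]
 [135 115 104 103 103 103 103 104 105 104 104 105 105 106 106 107 106 105 104 104 103 103 103 103 103 104 102 104 106 129 137 137 137 137]]
```

Shading in both views puts the hole at about bracket-x +2 to +6 degrees, i.e. world 18 to 22 degrees. I'll refine the axle's position from a crossed view directly above it.

Request:
drive_tool --rows '[{"x": 0, "y": 0, "z": -0.05, "spin": 0, "fingers": 1}, {"x": -0.03, "y": 0, "z": -0.1, "spin": -0.18, "fingers": 1}, {"x": -0.067, "y": 0, "z": -0.1, "spin": -0.36, "fingers": 1}, {"x": -0.067, "y": 0, "z": -0.1, "spin": -0.54, "fingers": 1}, {"x": -0.067, "y": 0, "z": -0.1, "spin": -0.72, "fingers": 1}, {"x": -0.067, "y": 0, "z": -0.1, "spin": -0.9, "fingers": 1}, {"x": -0.067, "y": 0, "z": -0.1, "spin": -1.08, "fingers": 1}, {"x": -0.067, "y": 0, "z": -0.1, "spin": -1.26, "fingers": 1}, {"x": -0.067, "y": 0, "z": -0.1, "spin": -1.4, "fingers": 1}, {"x": -0.067, "y": 0, "z": -0.1, "spin": -1.4, "fingers": 1}]'

```text
time_s: 3.35
tcp_pos: [0.5543, -0.3706, 0.1518]
eef_rot: [-180.0, -0.0, -83.8]
contact_force: [-0.3, -0.2, 0.4]
gripper_width: 0.0877
gripper_force: 0.0
```

Run:
```python
from h import *
s,c=grab("wrist","w5"); print(s["tcp_pos"].round(4),s["eef_rot"].round(2),s["time_s"])
M,o=wristcam(c,s); K=c["intrinsics"]
for P in ((.553,-.3715,.072),(.553,-.3715,.059),(.553,-.3715,.024)): print(np.round(project(K,M,o,P),1))
u,v=map(int,project(K,M,o,(.553,-.3715,.06))); print(u-50,v-37)
a=c["pixels"][v-37:v+38,u-50:u+50,::-1]; cv2.imwrite("pics/w5c.png",cv2.resize(a,(800,600),interpolation=cv2.INTER_CUBIC))
```

```text
[ 0.5543 -0.3706  0.1518] [-1.7999e+02 -1.0000e-02 -8.3820e+01] 3.35
[263.3 201.9]
[263.1 197.4]
[262.8 187.2]
213 160
```

View pics/w5c.png

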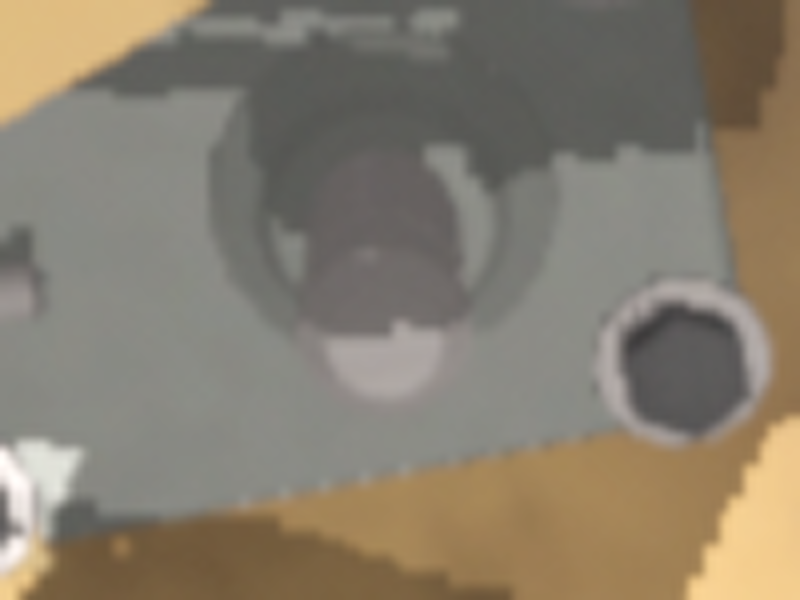

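The axle tip ellipse is centred at about (384,325) in the crop, i.e. px (260.5,200.1). Solved together with the first views, that gives the axle at (0.556,-0.371) and a small camera bias of about (-1.3,-0.7) mm in tool axes. The bracket's x is about 17 degrees. Now to the pulley.

Run:
```python
from h import *
print(plan((0.364,0.278,0.17),-56), plan((0.5,-.1,.25)))
```

```text
(array([-0.665 ,  0.1208, -0.0182]), np.float64(-0.4877)) (array([-0.2748,  0.0254, -0.0982]), 0)
```

Request:
drive_tool --rows '[{"x": 0, "y": 0, "z": -0.06, "spin": 0, "fingers": 1}, {"x": -0.03, "y": 0, "z": -0.1, "spin": 0, "fingers": 1}, {"x": -0.665, "y": 0.121, "z": -0.1, "spin": -0.488, "fingers": 1}, {"x": -0.665, "y": 0.121, "z": -0.1, "spin": -0.488, "fingers": 1}, {"x": -0.665, "y": 0.121, "z": -0.1, "spin": -0.488, "fingers": 1}, {"x": -0.665, "y": 0.121, "z": -0.1, "spin": -0.488, "fingers": 1}, {"x": -0.665, "y": 0.121, "z": -0.1, "spin": -0.488, "fingers": 1}, {"x": -0.665, "y": 0.121, "z": -0.1, "spin": -0.488, "fingers": 1}, {"x": -0.665, "y": 0.121, "z": -0.1, "spin": -0.488, "fingers": 1}, {"x": -0.665, "y": 0.121, "z": -0.1, "spin": -0.488, "fingers": 1}]'

```text
time_s: 4.65
tcp_pos: [0.4037, 0.1391, 0.2523]
eef_rot: [-179.9, 0.0, -56.0]
contact_force: [2.1, 0.2, -1.4]
gripper_width: 0.0877
gripper_force: 0.0
```

Run:
```python
from h import *
print(plan((0.364,0.278,0.15),-56))
```

```text
(array([-0.1374, -0.0446,  0.1024]), np.float64(0.0002))
```

Request:
drive_tool --rows '[{"x": -0.06, "y": -0.02, "z": 0.02, "spin": 0, "fingers": 1}, {"x": -0.11, "y": -0.035, "z": 0.06, "spin": 0, "fingers": 1}, {"x": -0.137, "y": -0.045, "z": 0.1, "spin": 0, "fingers": 1}, {"x": -0.137, "y": -0.045, "z": 0.1, "spin": 0, "fingers": 1}, {"x": -0.137, "y": -0.045, "z": 0.1, "spin": 0, "fingers": 1}]'

```text
time_s: 5.28
tcp_pos: [0.3651, 0.276, 0.1522]
eef_rot: [-180.0, -0.0, -55.9]
contact_force: [0.5, 0.4, 0.9]
gripper_width: 0.0875
gripper_force: 0.0
```

Run:
```python
from h import *
s,c=grab("wrist","w6"); print(s["tcp_pos"].round(4),s["eef_rot"].round(2),s["time_s"])
M,o=wristcam(c,s); K=c["intrinsics"]
p=project(K,M,o,(.364,.278,.026)); print(np.round(p,1))
g=cv2.GaussianBlur(c["pixels"],(3,3),0).astype(int); m=((g.max(2)<125)&(g.max(2)-g.min(2)<25)).astype(np.uint8)
n,l,st,ce=cv2.connectedComponentsWithStats(m)
for i in range(1,n):
    if st[i,4]>300: print(st[i],ce[i].round(1))
u,v=map(int,p); a=c["pixels"][v-75:v+75,u-100:u+100,::-1]; cv2.imwrite("pics/w6c.png",cv2.resize(a,(800,600),interpolation=cv2.INTER_CUBIC)); print(u-100,v-75)
```

```text
[0.3651 0.276  0.1522] [-1.7999e+02 -2.0000e-02 -5.5860e+01] 5.275
[261.3 191.2]
[464   0  29 177 564] [481.8  79.5]
[497 100  15  71 524] [506.3 137.9]
[ 227  158   60   62 2713] [256.4 188.8]
[    0   237   512   147 55675] [246.  317.4]
161 116
```

View pics/w6c.png

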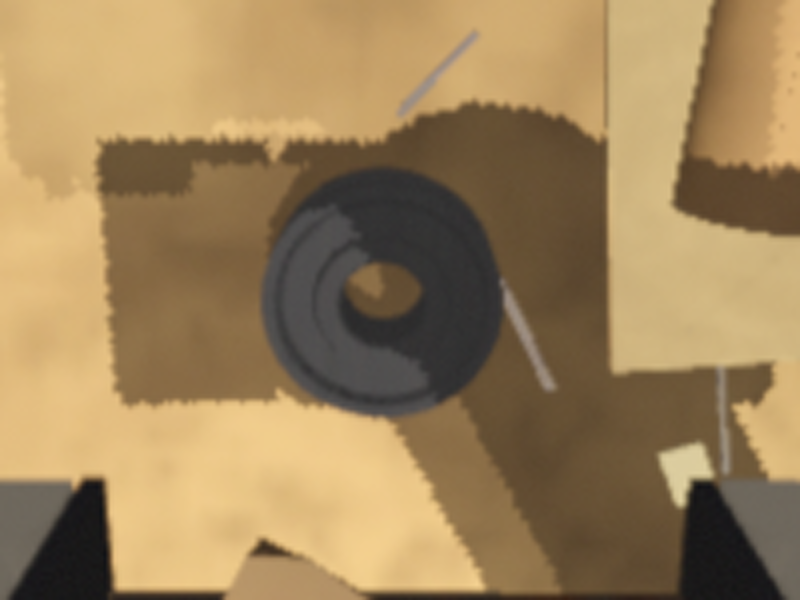

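The pulley's top face is centred at about (382,300) in the crop, i.e. px (256.1,190.6), so the pulley is 3 mm to tool -x and 6 mm to tool -y. Nothing stands near the fingers. Descend and grasp.

Request:
drive_tool --rows '[{"x": -0.003, "y": -0.006, "z": 0.06, "spin": 0, "fingers": 1}, {"x": -0.003, "y": -0.006, "z": 0.11, "spin": 0, "fingers": 1}, {"x": -0.003, "y": -0.006, "z": 0.129, "spin": 0, "fingers": 1}, {"x": -0.003, "y": -0.006, "z": 0.129, "spin": 0, "fingers": 1}, {"x": -0.003, "y": -0.006, "z": 0.129, "spin": 0, "fingers": -1}, {"x": -0.003, "y": -0.006, "z": 0.129, "spin": 0, "fingers": -1}, {"x": -0.003, "y": -0.006, "z": 0.129, "spin": 0, "fingers": -1}, {"x": -0.003, "y": -0.006, "z": 0.129, "spin": 0, "fingers": -1}]' --newtons 40

```text
time_s: 6.32
tcp_pos: [0.3683, 0.2821, 0.0231]
eef_rot: [-179.9, 0.0, -55.8]
contact_force: [-0.5, 0.4, -0.6]
gripper_width: 0.0532
gripper_force: 0.0
```

Request:
drive_tool --rows '[{"x": 0, "y": 0, "z": 0, "spin": 0, "fingers": -1}, {"x": 0, "y": 0, "z": 0, "spin": 0, "fingers": -1}, {"x": 0, "y": 0, "z": 0, "spin": 0, "fingers": -1}]'

```text
time_s: 6.7
tcp_pos: [0.3681, 0.2818, 0.0226]
eef_rot: [180.0, -0.0, -55.8]
contact_force: [-0.3, 1.0, -0.4]
gripper_width: 0.023
gripper_force: 0.0
```

Run:
```python
from h import *
s,c=grab("wrist","w7"); print(s["tcp_pos"].round(4),s["eef_rot"].round(2),s["time_s"])
M,o=wristcam(c,s); K=c["intrinsics"]; print(project(K,M,o,s["tcp_pos"]))
cv2.imwrite("pics/w7c.png",c["pixels"][200:384,100:412,::-1])
g=cv2.GaussianBlur(c["pixels"],(3,3),0).astype(int); m=((g.max(2)<125)&(g.max(2)-g.min(2)<25))
for r in range(200,300,6): print(r,''.join('#' if x else '.' for x in m[r,160:352:2]))
```

```text
[0.3681 0.2818 0.0226] [ 1.7999e+02 -1.0000e-02 -5.5790e+01] 6.7
(np.float64(262.40614585793804), np.float64(244.9579398604966))
200 ...................................#################################............................
206 .................................######################################.........................
212 ...............................#########################################........................
218 ..............................############################################......................
224 .............................##############################################.....................
230 ............................################################################....................
236 ...........................##################..............##################...................
242 ..........................#####################..........#####################..................
248 ################################################################################################
254 ################################################################################################
260 ################################################################################################
266 ##########################..############################################...#####################
272 #########################.....#########################################.....####################
278 #########################...#############################################...####################
284 ########################...###############################################...###################
290 ########################...###############################################...###################
296 ########################...###############################################...###################
```

Run:
```python
from h import *
s,c=pickle.load(open("pics/w7.pkl","rb"))
cv2.imwrite("pics/w7d.png",cv2.resize(c["pixels"][150:384,100:412,::-1],(800,600),interpolation=cv2.INTER_CUBIC))
```

View pics/w7d.png

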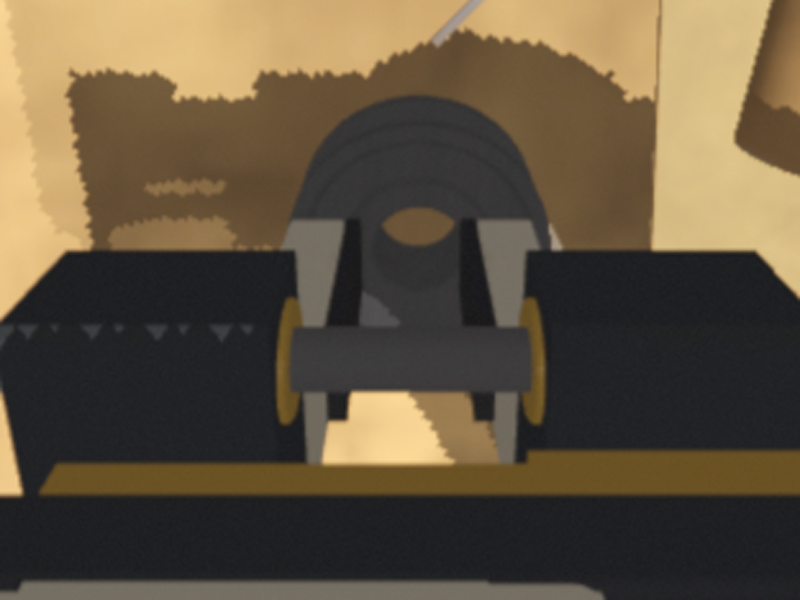

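The fingers have closed above the pulley: their tips (crop row 220) cover its top face, with the bore visible between them, a 23 mm gap and no force. Finger spacing against pixels puts the real tips about 8 mm above the reported TCP, not 19 mm below it. I'll open, go down in guarded steps and check.

Request:
drive_tool --rows '[{"x": 0, "y": 0, "z": 0, "spin": 0, "fingers": 1}, {"x": 0, "y": 0, "z": 0, "spin": 0, "fingers": 1}, {"x": 0, "y": 0, "z": 0, "spin": 0, "fingers": 1}, {"x": 0, "y": 0, "z": 0, "spin": 0, "fingers": 1}, {"x": 0, "y": 0, "z": 0, "spin": 0, "fingers": 1}, {"x": 0, "y": 0, "z": 0, "spin": 0, "fingers": 1}, {"x": 0, "y": 0, "z": 0, "spin": 0, "fingers": 1}]'

```text
time_s: 7.62
tcp_pos: [0.3681, 0.2818, 0.0227]
eef_rot: [180.0, 0.0, -55.8]
contact_force: [0.0, -0.3, -0.2]
gripper_width: 0.0834
gripper_force: 0.0
```

Request:
drive_tool --rows '[{"x": 0, "y": 0, "z": 0.005, "spin": 0, "fingers": 1}, {"x": 0, "y": 0, "z": 0.01, "spin": 0, "fingers": 1}, {"x": 0, "y": 0, "z": 0.01, "spin": 0, "fingers": 1}]'

```text
time_s: 8.0
tcp_pos: [0.3679, 0.2814, 0.0121]
eef_rot: [179.9, -0.0, -55.8]
contact_force: [0.7, -0.6, 0.7]
gripper_width: 0.0878
gripper_force: 0.0
```

At reported z=0.012 the nominal tips would already be below the bench, yet there is no force. That confirms the reported TCP reads too low, so I'll continue carefully.

Request:
drive_tool --rows '[{"x": 0, "y": 0, "z": 0.004, "spin": 0, "fingers": 1}, {"x": 0, "y": 0, "z": 0.008, "spin": 0, "fingers": 1}, {"x": 0, "y": 0, "z": 0.008, "spin": 0, "fingers": 1}]'

```text
time_s: 8.38
tcp_pos: [0.368, 0.2816, 0.0043]
eef_rot: [180.0, -0.0, -55.8]
contact_force: [0.0, 0.0, 0.8]
gripper_width: 0.0873
gripper_force: 0.0
```

Request:
drive_tool --rows '[{"x": 0, "y": 0, "z": 0.003, "spin": 0, "fingers": 1}, {"x": 0, "y": 0, "z": 0.003, "spin": 0, "fingers": 1}]'

```text
time_s: 8.62
tcp_pos: [0.3681, 0.2817, 0.0015]
eef_rot: [180.0, -0.0, -55.8]
contact_force: [0.2, -0.6, -0.2]
gripper_width: 0.0876
gripper_force: 0.0
```

Request:
drive_tool --rows '[{"x": 0, "y": 0, "z": 0.002, "spin": 0, "fingers": 1}, {"x": 0, "y": 0, "z": 0.004, "spin": 0, "fingers": 1}, {"x": 0, "y": 0, "z": 0.004, "spin": 0, "fingers": 1}]'

```text
time_s: 9.0
tcp_pos: [0.3681, 0.2817, -0.0025]
eef_rot: [180.0, -0.0, -55.8]
contact_force: [0.6, 0.0, 0.0]
gripper_width: 0.0878
gripper_force: 0.0
```

Request:
drive_tool --rows '[{"x": 0, "y": 0, "z": 0.0, "spin": 0, "fingers": -1}, {"x": 0, "y": 0, "z": 0, "spin": 0, "fingers": -1}, {"x": 0, "y": 0, "z": 0, "spin": 0, "fingers": -1}, {"x": 0, "y": 0, "z": 0, "spin": 0, "fingers": -1}, {"x": 0, "y": 0, "z": 0, "spin": 0, "fingers": -1}]' --newtons 40

```text
time_s: 9.62
tcp_pos: [0.3679, 0.2814, -0.0023]
eef_rot: [180.0, -0.0, -55.8]
contact_force: [-3.0, -1.0, 2.9]
gripper_width: 0.0629
gripper_force: 40.0
```

Gripped at 62.9 mm with 40 N. Now I'll lift clear of the boxes and carry it over.

Request:
drive_tool --rows '[{"x": 0, "y": 0, "z": -0.06, "spin": 0, "fingers": -1}, {"x": 0, "y": 0, "z": -0.12, "spin": 0, "fingers": -1}, {"x": 0, "y": 0, "z": -0.18, "spin": 0, "fingers": -1}, {"x": 0, "y": 0, "z": -0.24, "spin": 0.0, "fingers": -1}, {"x": 0, "y": 0, "z": -0.255, "spin": 0.15, "fingers": -1}, {"x": 0, "y": 0, "z": -0.255, "spin": 0.15, "fingers": -1}]' --newtons 40

```text
time_s: 10.38
tcp_pos: [0.3683, 0.2823, 0.2534]
eef_rot: [-179.9, 0.1, -64.3]
contact_force: [0.3, -1.0, -3.9]
gripper_width: 0.0634
gripper_force: 40.0
```

Run:
```python
from h import *
from plant import sensors
s=sensors.get_state(); print(s["tcp_pos"],s["eef_rot"][2],s["contact_force"].round(1),s["gripper_width"],plan((0.5562,-.3714,.25),-146))
```

```text
[0.36826748 0.28230138 0.2533991 ] -64.34957427565395 [ 0.3 -1.  -3.9] 0.06336948624293409 (array([0.6706, 0.1136, 0.0019]), np.float64(1.4251))
```

Request:
drive_tool --rows '[{"x": 0.671, "y": 0.114, "z": 0, "spin": 1.425, "fingers": -1}, {"x": 0.671, "y": 0.114, "z": 0, "spin": 1.425, "fingers": -1}, {"x": 0.671, "y": 0.114, "z": 0, "spin": 1.425, "fingers": -1}, {"x": 0.671, "y": 0.114, "z": 0, "spin": 1.425, "fingers": -1}, {"x": 0.671, "y": 0.114, "z": 0, "spin": 1.425, "fingers": -1}, {"x": 0.671, "y": 0.114, "z": 0, "spin": 1.425, "fingers": -1}, {"x": 0.671, "y": 0.114, "z": 0, "spin": 1.425, "fingers": -1}, {"x": 0.671, "y": 0.114, "z": 0, "spin": 1.425, "fingers": -1}, {"x": 0.671, "y": 0.114, "z": 0, "spin": 1.425, "fingers": -1}, {"x": 0.671, "y": 0.114, "z": 0, "spin": 1.425, "fingers": -1}]'

```text
time_s: 11.62
tcp_pos: [0.5397, -0.3209, 0.2498]
eef_rot: [179.8, -0.1, -145.8]
contact_force: [1.8, 1.7, -1.9]
gripper_width: 0.0633
gripper_force: 40.0
```

Run:
```python
from h import *
from plant import sensors
s=sensors.get_state(); print(s["tcp_pos"],s["eef_rot"][2],s["qd"].round(1),plan((0.5562,-.3714,.25),-146))
```

```text
[ 0.53970981 -0.32086782  0.24979268] -145.83211071838673 [-44.2  33.9  44.5   0.  -10.4  44.5] (array([ 0.0147, -0.0511, -0.0003]), np.float64(0.0029))
```

Request:
drive_tool --rows '[{"x": 0.0147, "y": -0.0511, "z": 0, "spin": 0, "fingers": -1}, {"x": 0.0147, "y": -0.0511, "z": 0.06, "spin": 0, "fingers": -1}, {"x": 0.0147, "y": -0.0511, "z": 0.12, "spin": 0, "fingers": -1}, {"x": 0.0147, "y": -0.0511, "z": 0.16, "spin": 0, "fingers": -1}, {"x": 0.0147, "y": -0.0511, "z": 0.165, "spin": 0, "fingers": -1}, {"x": 0.0147, "y": -0.0511, "z": 0.165, "spin": 0, "fingers": -1}]'

```text
time_s: 12.38
tcp_pos: [0.5567, -0.3699, 0.0876]
eef_rot: [180.0, -0.0, -145.9]
contact_force: [0.3, -0.0, -1.7]
gripper_width: 0.0631
gripper_force: 40.0
```

Run:
```python
from h import *
s,c=grab("wrist","w8"); print(s["tcp_pos"].round(4),s["eef_rot"].round(2),s["contact_force"].round(1),plan((0.5562,-.3714,.25),-146,s))
M,o=wristcam(c,s); K=c["intrinsics"]; np.set_printoptions(linewidth=250)
# visible pulley top-face edges: predicted top face centre
b=s["tcp_pos"]-np.array([0,0,-.0023-.026+.0]); print(project(K,M,o,b),o)
g=cv2.cvtColor(c["pixels"],cv2.COLOR_RGB2GRAY)
for r in range(180,250,6): print(r,g[r,196:330:3])
```

```text
[ 0.5567 -0.3699  0.0876] [ 1.7999e+02 -5.0000e-02 -1.4593e+02] [ 0.3 -0.  -1.7] (array([ 0.0014, -0.001 , -0.1624]), np.float64(0.0013))
(np.float64(260.78069916553636), np.float64(265.90730171096163)) [ 0.48825831 -0.4167897   0.25184403]
180 [ 69  70  70  70  72  77  81  98 102 101 103 105 103 102 102 101  97  97  98  98  99 100 101 100  99  98  98 101 102 102 101 101 101 106 117  67  66  65  66  65  89 128 142 142 142]
186 [ 76  81  85  90  96  98  96 101 101 102 101 101 102 103  95  98  99  99  98  98  95  95  97  97  99  99  98  97  97 100 102 102 101 102 102 104 108 110 105 109 145 145 146 147 146]
192 [ 88  91  96 100 102 102  97 100 101 102 103 102 102  94  97  98  96  94  99 100 100 101 100  99 100  97  95  97  97  97 100 102 101 102 101 100 102 101  99 147 148 149 149 149 148]
198 [102 100 102 102 103 100 101 101 101 101 101 101 100  96  97  94  96 100  98 103  98  98  98  99 101  99 100  94  97  96  96 102 102 102 101 102 103 102 108 148 147 145 145 144 143]
204 [106 106 106 106 107  98 102 101 103 102 103 103 102  84  64  63  65  72  73  69  66  68  82  66  84  89  87  8
[... 672 characters left out ...]
7  67  66  63  61  66  65  66  68  67  66  67  68  67  67  66  67  67  67  68  65  63  66  66  67  67  61  64  78 147 150 152 125 113 108 107]
234 [209 209 185  90 101  66  64  66  66  64  65  67  67  66  66  65  68  66  68  66  67  68  66  66  65  67  68  67  68  68  68  68  66  62  67  65  67  62 118 138  99 107 108 108 106]
240 [131  88  34  34  89  68  67  65  63  68  67  66  67  66  66  64  65  63  64  64  64  64  63  62  63  63  63  67  67  67  67  68  67  66  67  61  66  67  66  39  33  37 127 131 131]
246 [ 96  35  34  53  68  67  63  64  67  67  67  68  68  64  61  66  66  67  69  68  67  66  67  67  68  67  70  68  79  64  91  93  92  68  67  65  61  64  66  67  37  34  42 128 131]
```

```bash
cat > fit.py <<'E'
from h import *
from scipy.optimize import least_squares
t=np.linspace(0,2*np.pi,200)
def hull(K,M,o,cx,cy,z0,z1,Rr=.032):
    p=[project(K,M,o,(cx+Rr*np.cos(a),cy+Rr*np.sin(a),z)) for z in(z0,z1) for a in t]
    return cv2.convexHull(np.array(p,np.float32).reshape(-1,1,2))
def fit(name,z0,thr,rows,c0=235,c1=285):
    s,c=pickle.load(open(f"pics/{name}.pkl","rb")); M,o=wristcam(c,s); K=c["intrinsics"]
    g=cv2.cvtColor(c["pixels"],cv2.COLOR_RGB2GRAY).astype(float); pts=[]
    for r in rows:                      # outward scan from axis column
        for st in (-1,1):
            u=260
            if g[r,u]>thr: continue
            while 150<u<370 and g[r,u]<thr: u+=st
            a,b=g[r,u-st],g[r,u]; pts.append((u-st+st*(thr-a)/(b-a),r))
    for u in range(c0,c1,4):            # top arc
        v=rows[len(rows)//2]
        while v>100 and g[v,u]<thr: v-=1
        a,b=g[v+1,u],g[v,u]; pts.append((u,v+1-(thr-a)/(b-a)))
    f=lambda q:[cv2.pointPolygonTest(hull(K,M,o,q[0],q[1],z0,z0+.026),(float(p[0]),float(p[1])),True) for p in pts]
    q=least_squares(f,s["tcp_pos"][:2],loss='soft_l1',f_scale=1,x_scale=.01,diff_step=1e-3).x
    d=rot(s["eef_rot"]).T@np.r_[q-s["tcp_pos"][:2],0]
    print(name,q.round(4),"tool",d[:2].round(4),"rms",np.std(f(q)).round(2),np.abs(f(q)).max().round(1),len(pts))
E
python3 - <<'E'
from fit import *
fit("w6",0,88,range(165,215,5))
fit("w7",0,85,range(200,234,4))
s,_=pickle.load(open("pics/w8.pkl","rb")); fit("w8",s["tcp_pos"][2]+.0023,82,range(222,240,3),240,281)
E
```

```text
w6 [0.3728 0.2731] tool [ 0.0067 -0.0047] rms 10.92 26.6 33
w7 [0.3681 0.2818] tool [0. 0.] rms 3.365896266439506e+18 1.8446743523953732e+19 29
w8 [ 0.5686 -0.366 ] tool [-0.012  -0.0035] rms 6.57 13.8 23fit.py:15: RuntimeWarning: divide by zero encountered in scalar divide
  a,b=g[r,u-st],g[r,u]; pts.append((u-st+st*(thr-a)/(b-a),r))
```

Run:
```python
from h import *
for n in ("w0","w1","w3","w5","w6","w7","w8"):
    s,c=pickle.load(open(f"pics/{n}.pkl","rb")); T=np.array(c["T_tool_cam"])
    print(n,T.round(4)[:3,3],T[0].round(3),c["intrinsics"][[0,0,1],[0,2,2]].round(1),s["eef_rot"].round(2),s["tcp_pos"].round(4))
s,c=pickle.load(open("pics/w6.pkl","rb")); M,o=wristcam(c,s); print(M,o, s["tcp_pos"]); P=np.array((.364,.278,.026)); print(M.T@(P-o))
```

```text
w0 [ 8.300e-02 -1.000e-04 -1.642e-01] [-0.001  0.95   0.311  0.083] [287.3 259.7 197.9] [ 1.7992e+02 -1.0000e-02 -1.6025e+02] [ 0.2279 -0.6349  0.2208]
w1 [ 0.083  -0.     -0.1642] [-0.001  0.951  0.311  0.083] [287.3 259.7 197.9] [ 1.7996e+02 -1.0000e-01 -1.6395e+02] [ 0.4331 -0.4025  0.1016]
w3 [ 0.083  -0.     -0.1642] [-0.001  0.951  0.311  0.083] [287.3 259.7 197.9] [-1.7992e+02  9.0000e-02 -1.6399e+02] [ 0.5018 -0.3867  0.0533]
w5 [ 0.0843 -0.0015 -0.1642] [-0.001  0.951  0.311  0.084] [287.3 259.7 197.9] [-1.7999e+02 -1.0000e-02 -8.3820e+01] [ 0.5543 -0.3706  0.1518]
w6 [ 0.085  -0.0014 -0.1642] [-0.001  0.951  0.31   0.085] [287.3 259.7 197.9] [-1.7999e+02 -2.0000e-02 -5.5860e+01] [0.3651 0.276  0.1522]
w7 [ 0.085  -0.0014 -0.1642] [-0.001  0.951  0.31   0.085] [287.3 259.7 197.9] [ 1.7999e+02 -1.0000e-02 -5.5790e+01] [0.3681 0.2818 0.0226]
w8 [ 0.0831 -0.0005 -0.1642] [-0.001  0.95   0.311  0.083] [287.3 259.7 197.9] [ 1.7999e+02 -5.0000e-02 -1.4593e+02] [ 0.5567 -0.3699  0.0876]
[[-0.82824836  0.53312514  0.1725753 ]
 [-0.56035956 -0.78725025 -0.25736008]
 [-0.00134518 -0.30986228  0.9507805 ]] [0.41389437 0.20647719 0.31637551] [0.36506004 0.27602478 0.15215249]
[ 0.00163705  0.00707012 -0.30310102]
```

The camera transform shifts slightly with yaw, so I worked relative to the camera. The pulley sits about 3 mm behind the TCP, so it needs about +5 mm in tool x. I'll descend gently and feel for the axle.

Request:
drive_tool --rows '[{"x": 0.005, "y": 0, "z": 0.005, "spin": 0, "fingers": -1}, {"x": 0.005, "y": 0, "z": 0.013, "spin": 0, "fingers": -1}, {"x": 0.005, "y": 0, "z": 0.017, "spin": 0, "fingers": -1}, {"x": 0.005, "y": 0, "z": 0.02, "spin": 0, "fingers": -1}, {"x": 0.005, "y": 0, "z": 0.022, "spin": 0, "fingers": -1}, {"x": 0.005, "y": 0, "z": 0.022, "spin": 0, "fingers": -1}]'

```text
time_s: 13.18
tcp_pos: [0.5523, -0.3724, 0.0655]
eef_rot: [180.0, -0.0, -146.0]
contact_force: [0.6, 0.1, -3.5]
gripper_width: 0.0634
gripper_force: 40.0
```

Request:
drive_tool --rows '[{"x": 0, "y": 0, "z": 0.003, "spin": 0, "fingers": -1}, {"x": 0, "y": 0, "z": 0.006, "spin": 0, "fingers": -1}, {"x": 0, "y": 0, "z": 0.006, "spin": 0, "fingers": -1}]'

```text
time_s: 13.55
tcp_pos: [0.5523, -0.3723, 0.0593]
eef_rot: [180.0, -0.0, -146.0]
contact_force: [1.1, -0.1, -2.9]
gripper_width: 0.0634
gripper_force: 40.0
```

Request:
drive_tool --rows '[{"x": 0, "y": 0, "z": 0.008, "spin": 0, "fingers": -1}, {"x": 0, "y": 0, "z": 0.016, "spin": 0, "fingers": -1}, {"x": 0, "y": 0, "z": 0.024, "spin": 0, "fingers": -1}, {"x": 0, "y": 0, "z": 0.03, "spin": 0, "fingers": -1}, {"x": 0, "y": 0, "z": 0.03, "spin": 0, "fingers": -1}]'

```text
time_s: 14.18
tcp_pos: [0.5523, -0.3723, 0.0289]
eef_rot: [180.0, -0.0, -146.0]
contact_force: [1.7, 0.8, -2.7]
gripper_width: 0.063
gripper_force: 40.0
```

Request:
drive_tool --rows '[{"x": 0, "y": 0, "z": 0.003, "spin": 0, "fingers": -1}, {"x": 0, "y": 0, "z": 0.006, "spin": 0, "fingers": -1}, {"x": 0, "y": 0, "z": 0.006, "spin": 0, "fingers": -1}]'

```text
time_s: 14.55
tcp_pos: [0.5523, -0.3724, 0.0235]
eef_rot: [180.0, 0.0, -146.0]
contact_force: [1.7, 0.6, -3.6]
gripper_width: 0.0632
gripper_force: 40.0
```

Request:
drive_tool --rows '[{"x": 0, "y": 0, "z": 0.001, "spin": 0, "fingers": -1}, {"x": 0, "y": 0, "z": 0.0015, "spin": 0, "fingers": -1}, {"x": 0, "y": 0, "z": 0.0015, "spin": 0, "fingers": -1}]'

```text
time_s: 14.92
tcp_pos: [0.5524, -0.3725, 0.0222]
eef_rot: [-180.0, 0.0, -146.0]
contact_force: [1.1, 0.4, -2.4]
gripper_width: 0.0632
gripper_force: 40.0
```

Request:
drive_tool --rows '[{"x": 0, "y": 0, "z": 0.001, "spin": 0, "fingers": -1}, {"x": 0, "y": 0, "z": 0.002, "spin": 0, "fingers": -1}, {"x": 0, "y": 0, "z": 0.002, "spin": 0, "fingers": -1}]'

```text
time_s: 15.3
tcp_pos: [0.5524, -0.3725, 0.0216]
eef_rot: [-180.0, 0.0, -146.0]
contact_force: [-2.8, 3.6, 8.1]
gripper_width: 0.0632
gripper_force: 40.0
```

The pulley met the shoulder exactly at the expected height (z 0.0216) with a steady push. Next I'll release, lift and look at the hole again.

Request:
drive_tool --rows '[{"x": 0, "y": 0, "z": 0, "spin": 0, "fingers": 1}, {"x": 0, "y": 0, "z": 0, "spin": 0, "fingers": 1}, {"x": 0, "y": 0, "z": 0, "spin": 0, "fingers": 1}, {"x": 0, "y": 0, "z": -0.05, "spin": 0, "fingers": 1}, {"x": 0, "y": 0, "z": -0.09, "spin": 0, "fingers": 1}, {"x": 0.03, "y": 0, "z": -0.09, "spin": 0.1, "fingers": 1}, {"x": 0.06, "y": -0.015, "z": -0.05, "spin": 0.16, "fingers": 1}, {"x": 0.06, "y": -0.015, "z": -0.034, "spin": 0.16, "fingers": 1}, {"x": 0.06, "y": -0.015, "z": -0.034, "spin": 0.16, "fingers": 1}]'

```text
time_s: 16.42
tcp_pos: [0.51, -0.4181, 0.0526]
eef_rot: [179.9, -0.1, -155.2]
contact_force: [1.0, 1.1, 0.6]
gripper_width: 0.0873
gripper_force: 0.0
```

Run:
```python
from h import *
np.set_printoptions(linewidth=250,threshold=100000)
s,c=grab("wrist","w9"); print(s["tcp_pos"].round(4),s["eef_rot"].round(2),s["time_s"],s["contact_force"].round(1))
M,o=wristcam(c,s); K=c["intrinsics"]
u,v=map(int,project(K,M,o,(.556,-.371,.059))); print(u,v)
g=cv2.cvtColor(c["pixels"],cv2.COLOR_RGB2GRAY); print(u-18); print(g[302:333,u-18:u+20])
```

```text
[ 0.51   -0.4181  0.0526] [ 1.7987e+02 -1.2000e-01 -1.5520e+02] 16.425 [1.  1.1 0.6]
294 328
276
[[ 91  94  95  95  94  93  94  95  95  94  94  94  95  95  94  94  94  92  91  91  91  91  90  89  90  89  90  89  90  90  90  90  89  90  90  90  90  90]
 [ 89  92  93  94  94  94  94  94  95  93  93  93  94  94  94  97  98  92  90  93  92  93  84  80  79  77  76  77  77  78  77  78  76  76  77  80  85  78]
 [ 92  95  95  94  94  95  95  96  94  94  94  98  97 100 101 104 105 104 103 104 104 106 101  96  86  76  73  70  72  83  86  85  75  71  73  84  90  87]
 [ 94  96  94  95  94  95  95  96  96  97 100 103 103 105 106 107 109 110 110 112 113 114 114 112 107 101  92  82  84  91  93  93  88  86  88  92  94  93]
 [ 94  95  95  95  94  94  95  97 101 103 105 106 107 106 107 107 109 110 110 112 113 114 114 116 115 114 110 101  95  93  95  94  95  94  94  95  95  94]
 [ 95  94  95  94  94  94  96 101 105 106 106 107 107 106 108 106 107 108 110 112 112 113 114 116 116 116 115 113 108 100  92  94  94  95  96  95  95  95]
 [ 94  95  95  94  93  94 100 104 106 106 108 107 107 107 107 107 107 107
[... 3102 characters left out ...]
45 147 151 152 151 148 148 147 145 145 140 131 121 117 118 117 105  97  94  95]
 [153 146 145 143 128 111 106 106 106 106 106 108 118 131 140 147 150 151 151 151 152 151 152 151 151 152 153 155 153 148 139 125 118 116 109  99  96  95]
 [144 139 139 137 124 109 105 105 104 105 107 115 124 131 135 137 138 138 137 138 139 138 138 138 138 139 140 141 143 141 137 128 120 114 108 101  98  99]
 [118 117 118 117 110 104 102 102 102 102 103 109 113 114 114 114 115 115 115 115 116 116 117 116 115 116 116 116 118 117 116 115 111 106 104 102 101 101]
 [102 102 102 102 102 100 101 100 100 102 101 102 102 102 102 102 101 102 103 102 102 103 102 102 102 102 102 102 103 102 102 102 102 101 101 101 101 100]]
```

Dumping the grey levels shows the hole's lit lower rim centred about 16 degrees right of the sight line. This view, w3 and w4 all agree on a hole azimuth of about 18 degrees in the world. Now to the clip, arriving high for one combined look that also checks the box beside it.

Run:
```python
from h import *
print(plan((.4025,-.162,.17),136-360))
```

```text
(array([-0.0091,  0.2782, -0.116 ]), np.float64(1.2016))
```

Request:
drive_tool --rows '[{"x": 0, "y": 0, "z": -0.06, "spin": 0, "fingers": 1}, {"x": 0, "y": 0, "z": -0.12, "spin": 0.1, "fingers": 1}, {"x": 0, "y": 0.04, "z": -0.18, "spin": 0.28, "fingers": 1}, {"x": -0.009, "y": 0.09, "z": -0.2, "spin": 0.46, "fingers": 1}, {"x": -0.009, "y": 0.15, "z": -0.2, "spin": 0.64, "fingers": 1}, {"x": -0.009, "y": 0.21, "z": -0.2, "spin": 0.82, "fingers": 1}, {"x": -0.009, "y": 0.27, "z": -0.18, "spin": 1.0, "fingers": 1}, {"x": -0.009, "y": 0.278, "z": -0.14, "spin": 1.18, "fingers": 1}, {"x": -0.009, "y": 0.278, "z": -0.116, "spin": 1.2, "fingers": 1}, {"x": -0.009, "y": 0.278, "z": -0.116, "spin": 1.2, "fingers": 1}]'

```text
time_s: 17.73
tcp_pos: [0.4022, -0.1615, 0.1703]
eef_rot: [-180.0, -0.0, 136.2]
contact_force: [0.0, 0.8, -0.1]
gripper_width: 0.0875
gripper_force: 0.0
```

Run:
```python
from h import *
s,c=grab("wrist","w10"); print(s["tcp_pos"].round(4),s["eef_rot"].round(2),s["time_s"],np.array(c["T_tool_cam"])[:3,3].round(4))
M,o=wristcam(c,s); K=c["intrinsics"]
print(project(K,M,o,(.4025,-.162,.008)),project(K,M,o,(.469,-.226,.003)))
_,ct=grab("top","t10"); _,cs=grab("scene","s10")
Z=lambda im,x0,y0,x1,y1,w,h: cv2.resize(im[y0:y1,x0:x1,::-1],(w,h),interpolation=cv2.INTER_CUBIC)
A=Z(c["pixels"],185,130,345,290,600,600)
B=Z(cs["pixels"],160,115,290,245,200,200); C=Z(ct["pixels"],240,150,300,210,200,200); D=Z(c["pixels"],0,0,512,384,200,200)
cv2.imwrite("pics/m10.png",np.hstack([A,np.vstack([B,C,D])]))
```

```text
[ 0.4022 -0.1615  0.1703] [-1.7997e+02 -2.0000e-02  1.3619e+02] 17.725 [ 0.0837  0.0013 -0.1642]
(np.float64(258.35120396152587), np.float64(179.96246716259043)) (np.float64(258.43247585678006), np.float64(248.5665696768674))
```

View pics/m10.png

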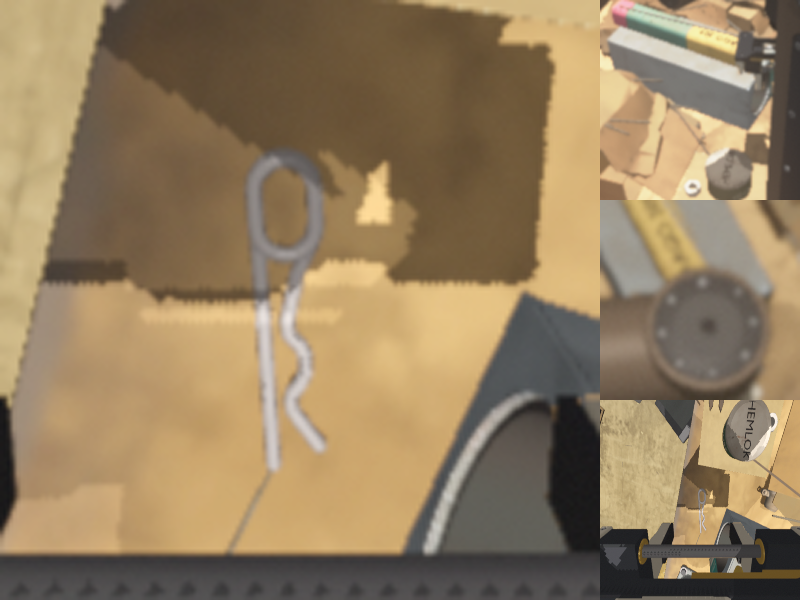

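The combined view shows the clip clearly: eye centre at A(285,204), straight leg from (258,260) to its tip at (273,468), and the wavy leg on the right (+tool y). The box's near top corner is at A(525,295). I'll work out the clearances.

Run:
```python
from h import *
s,c=pickle.load(open("pics/w10.pkl","rb")); M,o=wristcam(c,s); Rt=rot(s["eef_rot"])
f=lambda n,u,v,z:(lambda p:print(n,p.round(4),"tool mm",(1000*(Rt.T@(p-s["tcp_pos"]))).round(1)))(on_plane(c,(185+u/3.75-.4,130+v/3.75-.4),z,M,o))
f("eye",285,204,.006); f("eyeL",246,204,.006); f("eyeR",324,204,.006); f("eyetop",285,148,.006);f("eyebot",285,259,.006)
f("leg0",258,265,.0025); f("legmid",264,345,.0025);f("tip",273,468,.0025); f("wavytip",320,448,.0025)
for z in (.08,.1,.12,.15,.21): f("boxcorner z%g"%z,525,295,z)
f("edge lower-left on ground",405,550,0); f("edge ll .1",405,550,.1)
# box top corner from scene view: B(757,90) top, (757,125) bottom
cs=pickle.load(open("pics/s10.pkl","rb"))[1]
g=lambda u,v,z:on_plane(cs,(160+(u-600)/200*130,115+v/200*130),z).round(3)
print("scene bottom",g(755,127,0),"top",[g(755,92,z) for z in(.08,.1,.12,.15)])
```

```text
eye [ 0.4083 -0.1639  0.006 ] tool mm [ -6.    2.6 164.3]
eyeL [ 0.3997 -0.1727  0.006 ] tool mm [ -6.   -9.7 164.3]
eyeR [ 0.4168 -0.155   0.006 ] tool mm [ -6.   14.9 164.3]
eyetop [ 0.3953 -0.1514  0.006 ] tool mm [ 12.    2.6 164.3]
eyebot [ 0.4214 -0.1765  0.006 ] tool mm [-24.3   2.6 164.3]
leg0 [ 0.4177 -0.185   0.0025] tool mm [-27.5  -6.2 167.8]
legmid [ 0.4392 -0.2032  0.0025] tool mm [-55.6  -4.4 167.8]
tip [ 0.4743 -0.233   0.0025] tool mm [-101.6   -1.6  167.7]
wavytip [ 0.48   -0.216   0.0025] tool mm [-93.9  14.6 167.7]
boxcorner z0.08 [ 0.4524 -0.123   0.08  ] tool mm [-9.6 62.6 90.2]
boxcorner z0.1 [ 0.4438 -0.1214  0.1   ] tool mm [-2.2 57.8 70.2]
boxcorner z0.12 [ 0.4352 -0.1198  0.12  ] tool mm [ 5.1 53.  50.3]
boxcorner z0.15 [ 0.4223 -0.1174  0.15  ] tool mm [16.1 45.7 20.3]
boxcorner z0.21 [ 0.3964 -0.1126  0.21  ] tool mm [ 38.1  31.3 -39.7]
edge lower-left on ground [ 0.5319 -0.2228  0.    ] tool mm [-136.1   45.6  170.2]
edge ll .1 [ 0.4753 -0.1869  0.1   ] tool mm [-70.4  32.3  70.2]
scene bottom [ 0.483 -0.152  0.   ] top [array([ 0.508, -0.171,  0.08 ]), array([ 0.492, -0.158,  0.1  ]), array([ 0.476, -0.145,  0.12 ]), array([ 0.453, -0.127,  0.15 ])]
```

At bench level the box's near corner is 33 mm ahead of and 79 mm beside the eye. Gripping 5 mm toward the rear of the eye, turned 4.8 degrees, clears it. Descending with checks.

Request:
drive_tool --rows '[{"x": -0.001, "y": 0.0025, "z": 0.03, "spin": -0.084, "fingers": 1}, {"x": -0.001, "y": 0.0025, "z": 0.07, "spin": -0.084, "fingers": 1}, {"x": -0.001, "y": 0.0025, "z": 0.11, "spin": -0.084, "fingers": 1}, {"x": -0.001, "y": 0.0025, "z": 0.14, "spin": -0.084, "fingers": 1}, {"x": -0.001, "y": 0.0025, "z": 0.155, "spin": -0.084, "fingers": 1}, {"x": -0.001, "y": 0.0025, "z": 0.155, "spin": -0.084, "fingers": 1}]'

```text
time_s: 18.62
tcp_pos: [0.4054, -0.1614, 0.0151]
eef_rot: [-180.0, -0.0, 140.9]
contact_force: [-0.6, 0.2, 0.8]
gripper_width: 0.0875
gripper_force: 0.0
```

Request:
drive_tool --rows '[{"x": 0, "y": 0, "z": 0.01, "spin": 0, "fingers": 1}, {"x": 0, "y": 0, "z": 0.018, "spin": 0, "fingers": 1}, {"x": 0, "y": 0, "z": 0.018, "spin": 0, "fingers": 1}]'

```text
time_s: 19.0
tcp_pos: [0.4047, -0.1612, -0.0031]
eef_rot: [-180.0, -0.0, 140.8]
contact_force: [0.3, -0.3, -0.1]
gripper_width: 0.0879
gripper_force: 0.0
```

Request:
drive_tool --rows '[{"x": 0, "y": 0, "z": 0.001, "spin": 0, "fingers": 1}, {"x": 0, "y": 0, "z": 0.0025, "spin": 0, "fingers": 1}, {"x": 0, "y": 0, "z": 0.0025, "spin": 0, "fingers": 1}]'

```text
time_s: 19.38
tcp_pos: [0.4052, -0.1612, -0.0046]
eef_rot: [180.0, 0.0, 140.9]
contact_force: [-1.2, 1.7, 9.8]
gripper_width: 0.0877
gripper_force: 5.1
```

Request:
drive_tool --rows '[{"x": 0, "y": 0, "z": 0.001, "spin": 0, "fingers": 1}, {"x": 0, "y": 0, "z": 0.001, "spin": 0, "fingers": 1}]'

```text
time_s: 19.62
tcp_pos: [0.4053, -0.1611, -0.0047]
eef_rot: [180.0, 0.1, 140.9]
contact_force: [-6.5, 4.7, 27.1]
gripper_width: 0.0878
gripper_force: 13.6
```

The bench was felt at reported z = -0.0047, so I have a true height datum. Back up about 1.5 mm and grip the eye.

Request:
drive_tool --rows '[{"x": 0, "y": 0, "z": -0.0035, "spin": 0, "fingers": 1}, {"x": 0, "y": 0, "z": -0.0035, "spin": 0, "fingers": -1}, {"x": 0, "y": 0, "z": -0.0035, "spin": 0, "fingers": -1}, {"x": 0, "y": 0, "z": -0.0035, "spin": 0, "fingers": -1}, {"x": 0, "y": 0, "z": -0.0035, "spin": 0, "fingers": -1}, {"x": 0, "y": 0, "z": -0.0035, "spin": 0, "fingers": -1}, {"x": 0, "y": 0, "z": -0.0035, "spin": 0, "fingers": -1}, {"x": 0, "y": 0, "z": -0.0035, "spin": 0, "fingers": -1}, {"x": 0, "y": 0, "z": -0.0035, "spin": 0, "fingers": -1}, {"x": 0, "y": 0, "z": -0.0035, "spin": 0, "fingers": -1}]' --newtons 50

```text
time_s: 20.88
tcp_pos: [0.4049, -0.1612, -0.0028]
eef_rot: [-180.0, -0.0, 140.9]
contact_force: [0.3, -0.8, -0.3]
gripper_width: 0.0232
gripper_force: 49.8
```

Clip held at 23 mm with 50 N, leg height known: the hole is at reported z ≈ 0.0537. Lift and carry it to a start pose 75 mm short, in line with the 18 degree hole.

Request:
drive_tool --rows '[{"x": 0, "y": 0, "z": -0.05, "spin": 0, "fingers": -1}, {"x": 0, "y": 0, "z": -0.11, "spin": 0, "fingers": -1}, {"x": 0, "y": 0, "z": -0.17, "spin": 0, "fingers": -1}, {"x": 0, "y": 0, "z": -0.2, "spin": -0.1, "fingers": -1}, {"x": 0, "y": 0, "z": -0.2, "spin": -0.1, "fingers": -1}]'

```text
time_s: 21.5
tcp_pos: [0.4063, -0.1612, 0.1997]
eef_rot: [179.8, 0.3, 146.6]
contact_force: [-0.2, 0.5, -1.5]
gripper_width: 0.0231
gripper_force: 49.9
```

Run:
```python
from h import *
print(plan((.4242,-.4039,.12),-162))
```

```text
(array([-0.1481, -0.1931,  0.0797]), np.float64(-0.8964))
```

Request:
drive_tool --rows '[{"x": -0.02, "y": -0.03, "z": -0.03, "spin": -0.1, "fingers": -1}, {"x": -0.05, "y": -0.07, "z": -0.03, "spin": -0.28, "fingers": -1}, {"x": -0.08, "y": -0.11, "z": -0.03, "spin": -0.46, "fingers": -1}, {"x": -0.11, "y": -0.15, "z": -0.02, "spin": -0.64, "fingers": -1}, {"x": -0.148, "y": -0.193, "z": 0.02, "spin": -0.82, "fingers": -1}, {"x": -0.148, "y": -0.193, "z": 0.06, "spin": -0.897, "fingers": -1}, {"x": -0.148, "y": -0.193, "z": 0.08, "spin": -0.897, "fingers": -1}, {"x": -0.148, "y": -0.193, "z": 0.08, "spin": -0.897, "fingers": -1}, {"x": -0.148, "y": -0.193, "z": 0.08, "spin": -0.897, "fingers": -1}]'

```text
time_s: 22.62
tcp_pos: [0.4225, -0.4038, 0.1175]
eef_rot: [-180.0, -0.0, -162.0]
contact_force: [0.7, -0.0, -1.2]
gripper_width: 0.0233
gripper_force: 49.9
```

Run:
```python
from h import *
np.set_printoptions(linewidth=250,threshold=100000)
s,c=grab("wrist","w11"); print(s["tcp_pos"].round(4),s["eef_rot"].round(2),s["time_s"],np.array(c["T_tool_cam"])[:3,3].round(4))
M,o=wristcam(c,s); K=c["intrinsics"]; Rt=rot(s["eef_rot"])
tp=lambda q:np.round(project(K,M,o,s["tcp_pos"]+Rt@np.array(q)/1000),1)
print("tip",tp((-99.5,-9.5,-5)),"seat",tp((-60,-9.5,-5)),"wavy",tp((-74,-2.5,-5)),"eye",tp((-5,0,0)))
print("axle",project(K,M,o,(.5555,-.3712,.072)))
g=cv2.cvtColor(c["pixels"],cv2.COLOR_RGB2GRAY)
for r in list(range(200,336,6)): print(r,g[r,215:285:2])
```

```text
[ 0.4225 -0.4038  0.1175] [-179.98   -0.   -162.02] 22.625 [ 8.300e-02 -1.000e-04 -1.642e-01]
tip [246.9 369.2] seat [246.  324.8] wavy [256.4 341.1] eye [259.9 249. ]
axle (np.float64(249.18515691281448), np.float64(352.0370279419444))
200 [169 170 170 169 169 169 169 169 170 170 170 171 170 171 171 170 170 169 169 169 167 168 167 169 169 169 169 170 171 171 172 172 172 171 164]
206 [170 171 170 170 171 170 170 170 170 170 170 170 170 171 171 171 170 169 170 167 166 149 133 123  92  67  57  50  47  47  47  48  48  48  48]
212 [166 167 169 171 170 168 158 141 124  97  73  58  50  46  47  47  46  46  46  46  46  46  48  47  49  47  48  47  48  48  48  47  47  48  48]
218 [45 45 45 45 45 46 45 48 52 55 57 57 58 59 58 53 47 47 47 45 47 48 46 47 50 51 51 51 54 52 62 64 67 72 72]
224 [ 46  45  46  45  48  55  54  53  54  53  52  52  52  54  51  63  64  66  71  70  72  62  66  71  77  73  91 103  86  79  79  80  79  80  80]
230 [ 66  65  72  74  75  74  69  78  94 118  99 145 155 165 169 169 125  82  92 127 113 108 112 113 113 108 108 102  88  83  81  81  81  82  82]
236 [138 140 140 140 1
[... 1654 characters left out ...]
 88  41  42  40  40  64 103 202 228 221 166 132 128 190 204 200 112  69  61  61  64  66  65  65  65  64 183 205 194]
314 [ 39  40 111 123 124 123 109 100 100 100 121 142 147 204 228 218 162 142 148 211 228 219 163 133 140 142 140 135 111  63  64  65  98 204 204]
320 [ 36  34 100 124 123 123 129 142 142 141 140 129 116 206 228 219 150 127 124 126 165 240 252 244 213 148 142 140 133 131 141 107  90 198 205]
326 [ 37  37  79 123 124 125 141 141 142 102 121 142 141 206 228 215 142 106 106 105 111 129 190 239 250 225 141 140 139 140 125 136 142 177 206]
332 [ 98  98  98 100 100  99 100 100 100  99 100  99  99 103 105 103  99  99  99  99  99  99 101 104 107 103  99 100 100 100 100  99 101 100 103]
```

The straight leg is at column 243.5, so it lies about 11.2 mm to tool -y at the seat. The clip is therefore yawed about -1.5 degrees in the jaws. I'll set tool yaw to -160.5 and line up 58 mm short at hole height.

Run:
```python
from h import *
h=np.array([.9511,.309,0]); home=np.array([.4952,-.3808,.0537])
for d in (.07,.056): print(d,plan(home-d*h,-160.5))
```

```text
0.07 (array([-0.0059, -0.0003,  0.0644]), np.float64(-0.0264))
0.056 (array([-0.0199, -0.0003,  0.0644]), np.float64(-0.0264))
```

Request:
drive_tool --rows '[{"x": -0.006, "y": 0, "z": 0.03, "spin": -0.026, "fingers": -1}, {"x": -0.006, "y": 0, "z": 0.055, "spin": -0.026, "fingers": -1}, {"x": -0.006, "y": 0, "z": 0.064, "spin": -0.026, "fingers": -1}, {"x": -0.015, "y": 0, "z": 0.064, "spin": -0.026, "fingers": -1}, {"x": -0.02, "y": 0, "z": 0.064, "spin": -0.026, "fingers": -1}, {"x": -0.02, "y": 0, "z": 0.064, "spin": -0.026, "fingers": -1}, {"x": -0.02, "y": 0, "z": 0.064, "spin": -0.026, "fingers": -1}]'

```text
time_s: 23.55
tcp_pos: [0.4414, -0.3976, 0.0536]
eef_rot: [-180.0, 0.0, -160.5]
contact_force: [0.9, 0.6, -0.5]
gripper_width: 0.0231
gripper_force: 49.9
```

Run:
```python
from h import *
from plant import sensors
s=sensors.get_state(); print(s["moment"].round(3)); h=np.array([.9511,.309,0]); home=np.array([.4952,-.3808,.0537])
for d in (.056,.046): print(d,plan(home-d*h,-160.5))
```

```text
[-0.004 -0.02  -0.041]
0.056 (array([-0.0003, -0.0006, -0.    ]), np.float64(-0.0004))
0.046 (array([-0.0103, -0.0009, -0.    ]), np.float64(-0.0004))
```

Request:
drive_tool --rows '[{"x": -0.003, "y": -0.0006, "z": 0, "spin": 0, "fingers": -1}, {"x": -0.005, "y": -0.0006, "z": 0, "spin": 0, "fingers": -1}, {"x": -0.006, "y": -0.0006, "z": 0, "spin": 0, "fingers": -1}, {"x": -0.006, "y": -0.0006, "z": 0, "spin": 0, "fingers": -1}]'

```text
time_s: 24.05
tcp_pos: [0.4471, -0.3961, 0.0531]
eef_rot: [180.0, -0.0, -160.5]
contact_force: [0.4, 0.4, -0.8]
gripper_width: 0.023
gripper_force: 49.9
```

Request:
drive_tool --rows '[{"x": -0.001, "y": 0, "z": 0, "spin": 0, "fingers": -1}, {"x": -0.0015, "y": 0, "z": 0, "spin": 0, "fingers": -1}, {"x": -0.0015, "y": 0, "z": 0, "spin": 0, "fingers": -1}]'

```text
time_s: 24.42
tcp_pos: [0.4485, -0.3956, 0.0531]
eef_rot: [180.0, -0.0, -160.5]
contact_force: [-0.3, -0.7, -0.9]
gripper_width: 0.0228
gripper_force: 49.9
```

Request:
drive_tool --rows '[{"x": -0.001, "y": 0, "z": 0, "spin": 0, "fingers": -1}, {"x": -0.002, "y": 0, "z": 0, "spin": 0, "fingers": -1}, {"x": -0.002, "y": 0, "z": 0, "spin": 0, "fingers": -1}]'

```text
time_s: 24.8
tcp_pos: [0.4505, -0.395, 0.0532]
eef_rot: [-180.0, 0.0, -160.5]
contact_force: [-0.6, -0.0, -1.0]
gripper_width: 0.023
gripper_force: 49.9
```

Request:
drive_tool --rows '[{"x": -0.0005, "y": 0, "z": 0, "spin": 0, "fingers": -1}, {"x": -0.001, "y": 0, "z": 0, "spin": 0, "fingers": -1}, {"x": -0.001, "y": 0, "z": 0, "spin": 0, "fingers": -1}]'

```text
time_s: 25.18
tcp_pos: [0.4513, -0.3946, 0.0532]
eef_rot: [180.0, -0.0, -160.5]
contact_force: [-0.2, -0.1, -0.7]
gripper_width: 0.0229
gripper_force: 49.9
```

Request:
drive_tool --rows '[{"x": -0.001, "y": 0, "z": 0, "spin": 0, "fingers": -1}, {"x": -0.002, "y": 0, "z": 0, "spin": 0, "fingers": -1}, {"x": -0.002, "y": 0, "z": 0, "spin": 0, "fingers": -1}]'

```text
time_s: 25.55
tcp_pos: [0.4533, -0.394, 0.0532]
eef_rot: [-180.0, 0.0, -160.5]
contact_force: [-0.1, -0.1, -1.0]
gripper_width: 0.0235
gripper_force: 49.9
```

Request:
drive_tool --rows '[{"x": -0.001, "y": 0, "z": 0, "spin": 0, "fingers": -1}, {"x": -0.002, "y": 0, "z": 0, "spin": 0, "fingers": -1}, {"x": -0.002, "y": 0, "z": 0, "spin": 0, "fingers": -1}]'

```text
time_s: 25.92
tcp_pos: [0.4552, -0.3933, 0.0532]
eef_rot: [-180.0, -0.0, -160.5]
contact_force: [0.2, -0.2, -0.3]
gripper_width: 0.0232
gripper_force: 49.9
```

The tip is 7 mm past where it would touch plain axle and there is no force, so it is in the hole. Continue, watching side force.

Request:
drive_tool --rows '[{"x": -0.002, "y": 0, "z": 0, "spin": 0, "fingers": -1}, {"x": -0.004, "y": 0, "z": 0, "spin": 0, "fingers": -1}, {"x": -0.005, "y": -0.0001, "z": 0, "spin": 0, "fingers": -1}, {"x": -0.005, "y": -0.0001, "z": 0, "spin": 0, "fingers": -1}]'

```text
time_s: 26.42
tcp_pos: [0.4599, -0.3917, 0.0531]
eef_rot: [180.0, -0.0, -160.5]
contact_force: [-1.1, -0.4, 0.2]
gripper_width: 0.0231
gripper_force: 49.9
```

Request:
drive_tool --rows '[{"x": -0.002, "y": 0, "z": 0, "spin": 0, "fingers": -1}, {"x": -0.004, "y": -0.0001, "z": 0, "spin": 0, "fingers": -1}, {"x": -0.004, "y": -0.0001, "z": 0, "spin": 0, "fingers": -1}]'

```text
time_s: 26.8
tcp_pos: [0.4639, -0.3904, 0.0532]
eef_rot: [-180.0, 0.0, -160.5]
contact_force: [-0.2, 1.1, -1.0]
gripper_width: 0.0229
gripper_force: 49.9
```

Request:
drive_tool --rows '[{"x": -0.002, "y": 0, "z": 0, "spin": 0, "fingers": -1}, {"x": -0.004, "y": -0.0001, "z": 0, "spin": 0, "fingers": -1}, {"x": -0.004, "y": -0.0001, "z": 0, "spin": 0, "fingers": -1}]'

```text
time_s: 27.18
tcp_pos: [0.4676, -0.3892, 0.0531]
eef_rot: [180.0, -0.0, -160.5]
contact_force: [-0.6, -0.0, -0.6]
gripper_width: 0.0233
gripper_force: 49.8
```

Run:
```python
from h import *
from plant import sensors
s=sensors.get_state(); Rt=rot(s["eef_rot"]); print("F tool",(Rt.T@s["contact_force"]).round(2),"M tool",(Rt.T@s["moment"]).round(3),s["tcp_pos"].round(4),s["time_s"])
```

```text
F tool [0.55 0.19 0.57] M tool [-0.049  0.008  0.031] [ 0.4676 -0.3892  0.0531] 27.175
```

Request:
drive_tool --rows '[{"x": -0.002, "y": 0, "z": 0, "spin": 0, "fingers": -1}, {"x": -0.004, "y": -0.0001, "z": 0, "spin": 0, "fingers": -1}, {"x": -0.004, "y": -0.0001, "z": 0, "spin": 0, "fingers": -1}]'

```text
time_s: 27.55
tcp_pos: [0.4707, -0.3878, 0.0529]
eef_rot: [180.0, -0.1, -160.5]
contact_force: [-3.1, -0.0, 0.6]
gripper_width: 0.0231
gripper_force: 49.9
```

Request:
drive_tool --rows '[{"x": -0.001, "y": 0, "z": 0, "spin": 0, "fingers": -1}, {"x": -0.003, "y": -0.0001, "z": 0, "spin": 0, "fingers": -1}, {"x": -0.003, "y": -0.0001, "z": 0, "spin": 0, "fingers": -1}]'

```text
time_s: 27.92
tcp_pos: [0.4727, -0.387, 0.0527]
eef_rot: [179.9, -0.1, -160.6]
contact_force: [-5.8, -0.2, -0.5]
gripper_width: 0.0233
gripper_force: 49.9
```

Run:
```python
from h import *
from plant import sensors
s=sensors.get_state(); Rt=rot(s["eef_rot"]); print("F tool",(Rt.T@s["contact_force"]).round(2),"M tool",(Rt.T@s["moment"]).round(3),s["tcp_pos"].round(4),s["time_s"])
```

```text
F tool [5.57 1.71 0.56] M tool [-0.528  1.971 -0.125] [ 0.4727 -0.387   0.0527] 27.925
```

Request:
drive_tool --rows '[{"x": -0.001, "y": 0, "z": 0, "spin": 0, "fingers": -1}, {"x": -0.003, "y": -0.0001, "z": 0, "spin": 0, "fingers": -1}, {"x": -0.003, "y": -0.0001, "z": 0, "spin": 0, "fingers": -1}]'

```text
time_s: 28.3
tcp_pos: [0.4757, -0.386, 0.0528]
eef_rot: [179.9, -0.1, -160.6]
contact_force: [-4.6, 0.6, 0.9]
gripper_width: 0.0233
gripper_force: 49.9
```

Request:
drive_tool --rows '[{"x": -0.001, "y": 0, "z": 0, "spin": 0, "fingers": -1}, {"x": -0.0025, "y": -0.0001, "z": 0, "spin": 0, "fingers": -1}, {"x": -0.0025, "y": -0.0001, "z": 0, "spin": 0, "fingers": -1}]'

```text
time_s: 28.68
tcp_pos: [0.4771, -0.3853, 0.0526]
eef_rot: [179.9, -0.2, -160.6]
contact_force: [-8.5, -1.0, 1.4]
gripper_width: 0.0231
gripper_force: 49.9
```

Run:
```python
from h import *
from plant import sensors
s=sensors.get_state(); Rt=rot(s["eef_rot"]); print("F tool",(Rt.T@s["contact_force"]).round(2),"M tool",(Rt.T@s["moment"]).round(3),s["tcp_pos"].round(4),s["time_s"])
```

```text
F tool [ 8.34  1.86 -1.35] M tool [-0.555  2.909 -0.065] [ 0.4771 -0.3853  0.0526] 28.675
```

Request:
drive_tool --rows '[{"x": -0.001, "y": 0, "z": 0, "spin": 0, "fingers": -1}, {"x": -0.0025, "y": -0.0001, "z": 0, "spin": 0, "fingers": -1}, {"x": -0.0025, "y": -0.0001, "z": 0, "spin": 0, "fingers": -1}]'

```text
time_s: 29.05
tcp_pos: [0.4793, -0.3846, 0.0526]
eef_rot: [179.9, -0.2, -160.6]
contact_force: [-7.5, -1.2, 1.0]
gripper_width: 0.0229
gripper_force: 49.9
```

Request:
drive_tool --rows '[{"x": -0.001, "y": 0, "z": 0, "spin": 0, "fingers": -1}, {"x": -0.002, "y": -0.0001, "z": 0, "spin": 0, "fingers": -1}, {"x": -0.002, "y": -0.0001, "z": 0, "spin": 0, "fingers": -1}]'

```text
time_s: 29.42
tcp_pos: [0.4815, -0.384, 0.0526]
eef_rot: [179.9, -0.2, -160.6]
contact_force: [-6.4, -0.8, 0.7]
gripper_width: 0.0232
gripper_force: 49.9
```

Run:
```python
from h import *
from plant import sensors
s=sensors.get_state(); Rt=rot(s["eef_rot"]); print("F tool",(Rt.T@s["contact_force"]).round(2),"M tool",(Rt.T@s["moment"]).round(3),s["tcp_pos"].round(4),s["time_s"])
```

```text
F tool [ 6.26  1.36 -0.7 ] M tool [-0.826  2.41  -0.112] [ 0.4815 -0.384   0.0526] 29.425
```

Request:
drive_tool --rows '[{"x": -0.002, "y": 0, "z": 0, "spin": 0, "fingers": -1}, {"x": -0.004, "y": -0.0001, "z": 0, "spin": 0, "fingers": -1}, {"x": -0.004, "y": -0.0001, "z": 0, "spin": 0, "fingers": -1}]'

```text
time_s: 29.8
tcp_pos: [0.4874, -0.3826, 0.053]
eef_rot: [180.0, 0.0, -160.5]
contact_force: [-1.3, 4.2, 0.6]
gripper_width: 0.0228
gripper_force: 49.8
```

Request:
drive_tool --rows '[{"x": -0.002, "y": 0, "z": 0, "spin": 0, "fingers": -1}, {"x": -0.004, "y": -0.0001, "z": 0, "spin": 0, "fingers": -1}, {"x": -0.004, "y": -0.0001, "z": 0, "spin": 0, "fingers": -1}]'

```text
time_s: 30.18
tcp_pos: [0.4929, -0.3818, 0.0535]
eef_rot: [-179.9, 0.1, -160.5]
contact_force: [1.9, 2.6, -1.4]
gripper_width: 0.0232
gripper_force: 49.8
```

Run:
```python
from h import *
from plant import sensors
s=sensors.get_state(); Rt=rot(s["eef_rot"]); print("F tool",(Rt.T@s["contact_force"]).round(2),"M tool",(Rt.T@s["moment"]).round(3),s["tcp_pos"].round(4),s["time_s"])
```

```text
F tool [-2.62  1.85  1.45] M tool [-0.631 -0.788 -0.102] [ 0.4929 -0.3818  0.0535] 30.175
```

It has snapped over: force fell and is now pulling inward. Push gently to the firm stop.

Request:
drive_tool --rows '[{"x": -0.001, "y": 0, "z": 0, "spin": 0, "fingers": -1}, {"x": -0.0015, "y": 0, "z": 0, "spin": 0, "fingers": -1}, {"x": -0.0015, "y": 0, "z": 0, "spin": 0, "fingers": -1}]'

```text
time_s: 30.55
tcp_pos: [0.493, -0.3814, 0.0533]
eef_rot: [-180.0, 0.0, -160.5]
contact_force: [0.6, 0.5, -0.9]
gripper_width: 0.0234
gripper_force: 49.8
```

Request:
drive_tool --rows '[{"x": -0.0005, "y": 0, "z": 0, "spin": 0, "fingers": -1}, {"x": -0.001, "y": 0, "z": 0, "spin": 0, "fingers": -1}, {"x": -0.001, "y": 0, "z": 0, "spin": 0, "fingers": -1}]'

```text
time_s: 30.92
tcp_pos: [0.4937, -0.381, 0.0532]
eef_rot: [-180.0, 0.0, -160.5]
contact_force: [-0.2, -0.3, -0.5]
gripper_width: 0.023
gripper_force: 49.8
```

Request:
drive_tool --rows '[{"x": -0.0005, "y": 0, "z": 0, "spin": 0, "fingers": -1}, {"x": -0.001, "y": 0, "z": 0, "spin": 0, "fingers": -1}, {"x": -0.001, "y": 0, "z": 0, "spin": 0, "fingers": -1}]'

```text
time_s: 31.3
tcp_pos: [0.4946, -0.3805, 0.0532]
eef_rot: [-180.0, 0.0, -160.5]
contact_force: [-0.0, -0.4, -0.6]
gripper_width: 0.0232
gripper_force: 49.8
```

Request:
drive_tool --rows '[{"x": -0.0005, "y": 0, "z": 0, "spin": 0, "fingers": -1}, {"x": -0.001, "y": 0, "z": 0, "spin": 0, "fingers": -1}, {"x": -0.001, "y": 0, "z": 0, "spin": 0, "fingers": -1}]'

```text
time_s: 31.68
tcp_pos: [0.4955, -0.3801, 0.0531]
eef_rot: [180.0, -0.0, -160.5]
contact_force: [-0.4, -0.5, -0.6]
gripper_width: 0.0232
gripper_force: 49.8
```

Request:
drive_tool --rows '[{"x": -0.0005, "y": 0, "z": 0, "spin": 0, "fingers": -1}, {"x": -0.001, "y": 0, "z": 0, "spin": 0, "fingers": -1}, {"x": -0.001, "y": 0, "z": 0, "spin": 0, "fingers": -1}]'

```text
time_s: 32.05
tcp_pos: [0.496, -0.3798, 0.053]
eef_rot: [180.0, -0.0, -160.5]
contact_force: [-3.0, -0.3, 0.6]
gripper_width: 0.0231
gripper_force: 49.9
```

Request:
drive_tool --rows '[{"x": -0.0005, "y": 0, "z": 0, "spin": 0, "fingers": -1}, {"x": -0.001, "y": 0, "z": 0, "spin": 0, "fingers": -1}, {"x": -0.001, "y": 0, "z": 0, "spin": 0, "fingers": -1}]'

```text
time_s: 32.42
tcp_pos: [0.4964, -0.3795, 0.0529]
eef_rot: [179.9, -0.1, -160.5]
contact_force: [-4.9, -1.6, 0.9]
gripper_width: 0.023
gripper_force: 49.9
```

Request:
drive_tool --rows '[{"x": -0.0005, "y": 0, "z": 0, "spin": 0, "fingers": -1}, {"x": -0.0015, "y": 0, "z": 0, "spin": 0, "fingers": -1}, {"x": -0.0015, "y": 0, "z": 0, "spin": 0, "fingers": -1}]'

```text
time_s: 32.8
tcp_pos: [0.4969, -0.379, 0.0527]
eef_rot: [179.9, -0.2, -160.6]
contact_force: [-7.3, -1.7, 1.6]
gripper_width: 0.0231
gripper_force: 49.9
```

It is against the stop at about 7 N. Relieve the push, open and lift straight off.

Request:
drive_tool --rows '[{"x": 0.002, "y": 0, "z": 0, "spin": 0, "fingers": -1}, {"x": 0.003, "y": 0, "z": 0, "spin": 0, "fingers": -1}, {"x": 0.003, "y": 0, "z": 0, "spin": 0, "fingers": 0.2}, {"x": 0.003, "y": 0, "z": 0, "spin": 0, "fingers": 0.2}, {"x": 0.003, "y": 0, "z": 0, "spin": 0, "fingers": 0.2}, {"x": 0.003, "y": 0, "z": 0, "spin": 0, "fingers": 0.2}, {"x": 0.003, "y": 0, "z": 0, "spin": 0, "fingers": 0.2}]'

```text
time_s: 33.67
tcp_pos: [0.4961, -0.38, 0.0532]
eef_rot: [-180.0, 0.0, -160.5]
contact_force: [0.1, -0.1, -0.8]
gripper_width: 0.0523
gripper_force: 0.0
```

Request:
drive_tool --rows '[{"x": 0, "y": 0, "z": -0.02, "spin": 0, "fingers": 0.2}, {"x": 0, "y": 0, "z": -0.06, "spin": 0, "fingers": 0.2}, {"x": 0, "y": 0, "z": -0.12, "spin": 0, "fingers": 0.2}, {"x": 0, "y": 0, "z": -0.12, "spin": 0, "fingers": 0.2}, {"x": 0, "y": 0, "z": -0.12, "spin": 0, "fingers": 0.2}]'

```text
time_s: 34.3
tcp_pos: [0.4959, -0.3799, 0.1733]
eef_rot: [-180.0, 0.0, -160.5]
contact_force: [-0.1, 0.6, 0.3]
gripper_width: 0.0528
gripper_force: 0.0
```

Run:
```python
from h import *
np.set_printoptions(linewidth=260,threshold=100000)
s,c=grab("wrist","w12"); print(s["tcp_pos"].round(4),s["eef_rot"].round(2),s["time_s"],s["contact_force"].round(1))
M,o=wristcam(c,s); K=c["intrinsics"]; A=np.array([.5555,-.3712,0]); h=np.array([.951,.309,0]); n=np.array([-.309,.951,0])
q=lambda a,b,z:np.round(project(K,M,o,A+a*h+b*n+[0,0,z]),1)
print("axletop",q(0,0,.072),"eye",q(-.055,.0095,.062),"eyeback",q(-.073,.0095,.062),"tip",q(.0395,0,.059),"bulge",q(.014,.007,.059),"pulley near/far",q(-.032,0,.05),q(.032,0,.05))
g=cv2.cvtColor(c["pixels"],cv2.COLOR_RGB2GRAY)
u0=int(q(0,0,.059)[0]); print(u0-40)
for r in range(165,300,4): print(r,g[r,u0-40:u0+50:2])
```

```text
[ 0.4959 -0.3799  0.1733] [-1.7999e+02  5.0000e-02 -1.6054e+02] 34.3 [-0.1  0.6  0.3]
axletop [248.6 248.7] eye [259.1 195.2] eyeback [259.5 177.8] tip [248.6 274.7] bulge [255.3 254.6] pulley near/far [249.7 212.1] [248.9 264.6]
209
165 [111 113 114 114 116 116 119 121 122 123 126 127 128 128 126 125 124 124 125 126 125 125 124 124 124 124 125 126 126 127 127 125 122 121 117 115 115 115 115 115 116 116 116 116 116]
169 [112 115 116 119 121 122 123 124 125 128 130 119 109 100  93  91  89  90 101  92  93  93  94  94  92  95 113 130 128 126 111 121 121 104  88  85  88  88 102 123 121 120 118 118 117]
173 [114 116 116 120 120 120 123 124 124 126 124 124  94  91  89  86  87  86  87  89  90  91  90  91  93  94  96  94  94  95  95  95  95  94  92  91  90  90 114 123 122 121 118 117 116]
177 [ 82  81  85  85  86  86  87  87  88  89  90  91  91  89  88  86  86  85  83  84  84  85  86  90  99 100 102 101  94  93  95  95  96  95  93  91  90  89 115 123 122 121 121 120 120]
181 [ 78 101  82  92  86  82  94  86  85  85  85  87  86  86  85  85  85  84  84  83  84  93 105 116 118 114 110 111 114 1
[... 4577 characters left out ...]
 72 72 68 72 72 72 71 72 73 72 71 72 67 71 72 73 72 71 70 73 72 73 67 68 73 72 72 72 72 72]
285 [68 69 69 69 68 70 69 68 68 69 76 86 88 87 88 88 86 69 68 69 84 88 88 88 87 88 87 88 87 88 88 86 88 87 88 88 88 87 87 88 88 87 87 88 88]
289 [71 70 70 70 70 69 69 70 70 70 70 70 71 71 74 80 87 71 71 70 89 94 94 94 94 94 94 93 93 94 94 93 95 95 94 95 93 94 95 94 94 93 95 95 94]
293 [71 71 71 70 70 72 70 70 70 70 71 71 71 70 71 71 71 71 71 72 73 85 96 97 98 97 97 97 98 98 97 98 98 98 97 98 98 97 98 97 98 97 99 98 97]
297 [ 70  70  70  70  69  70  70  70  71  70  71  69  70  69  70  70  70  70  70  69  69  68  70  70  71  73  96  99  98  98  98  99  98  99  99  98  99 100  99  98  98  99  98  99  98]
```

The pixel numbers match the home pose: the straight leg runs through the axle at column 250 and comes out beyond it. The wavy leg arches round the axle, with its bulge past it at (256,257). The eye's rear edge is at row 177, against 177.8 predicted. The gripper is clear, so I'm handing in.

```bash
python3 -c "
from plant import r
print(r.close_job())"
```

```text
the job is handed in; nothing more can be done
None
```

The pulley is fully down on its shoulder and locked by the clip, which snapped over at about 8 N and is home against its stop; the gripper is clear, nothing else was touched, and the job was handed in at about 34 s.

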